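# Put the bar tools back in their fitted rests

## Task

Set up the bar for the evening: put each of the four bar tools into the rest that is made for it. The jigger stands in the wide turned cup and the bottle stopper, knob down, in the small one; the muddler lies in the brass forks of its cradle and the corkscrew lies flat in the slot of its tray, each centred and fully home. Leave the pinch bowl and the lemon press where they stand.

Things in the scene. Friction and masses are not known exactly. Their poses are not given: they have to be found in the camera images.
- jigger: Brass double jigger, hourglass-shaped, 44 mm in diameter at its base and 91 mm tall, 0.12 kg, standing upright. Origin: centre of its underside, z up. It behaves as a plain tapering solid without the waist: grip it round its upper cup, 70 to 85 mm above the underside (up to 44 mm wide).
- stopper: Bottle stopper, 51 mm tall, 0.07 kg, standing on its round brass knob (35 mm in diameter, the lower 22 mm) with a black rubber cone (22 mm in diameter) pointing up. Origin: centre of its underside, z up. Grip the cone, about 37 mm above the underside.
- muddler_mid (a point): Turned dark-wood muddler, a stick 200 mm long, 31 mm in diameter, 0.14 kg, lying on the worktop near the front; it can roll. It acts as a plain cylinder 31 mm thick all along. This point: its centre, on its axis at mid-length, 15.5 mm above what it lies on; y axis along it. Either way round is right.
- corkscrew: Folded waiter's corkscrew with dark wood sides, lying flat: 115 mm long, 18 mm wide, 12 mm high, 0.075 kg. Origin: centre of its underside; its y axis runs along it. Either way round is right.
- jigger_cup: Rest for the jigger: the wider of two turned dark-wood cups with a brass band, 68 mm in outer diameter, 30 mm high, fixed to the worktop. Its round well is 51 mm in diameter, with a grey felt floor 7 mm above the worktop. Origin: centre of its underside, z up.
- stopper_cup: Rest for the bottle stopper: the smaller of two turned dark-wood cups with a brass band, 56 mm in outer diameter, 19 mm high, fixed to the worktop. Its round well is 42 mm in diameter, with a grey felt floor 7 mm above the worktop. Origin: centre of its underside, z up.
- muddler_cradle: Rest for the muddler: dark-wood foot 56 x 164 x 12 mm, fixed, with two open brass forks 66 mm to either side of its middle (finger room between). Forks are 41 mm wide inside at the tips, 47 mm above the worktop, narrowing downwards so that the muddler centres itself; its axis then lies 34 mm above the worktop. Origin: centre of its underside; y axis from fork to fork, along the muddler; z up.
- corkscrew_tray: Rest for the corkscrew: dark-wood block 50 x 146 x 16 mm, fixed, with a slot 124 mm long, 25 mm wide, 8 mm deep (grey felt floor 8 mm above the worktop). A notch 54 mm long crosses the whole block at mid-length, down to the floor of the slot, for the fingers. Origin: centre of its underside; y axis along the slot; z up.
- pinch_bowl: Speckled pinch bowl, 70 mm in diameter, 31 mm high, loose, behind the row of rests. A bystander: leave it alone. Origin: centre of its underside.
- citrus_press: Grey metal hinged lemon press, 78 x 233 x 51 mm, loose, lying behind the row of rests. A bystander: leave it alone. Origin: centre of its underside.
Things that resemble listed ones, but are neither listed nor needed, are in the scene too. What is shaped like the stopper_cup but red is not meant.

How it is judged:
By the outcome, as a careful person would: the job done as asked, in the order asked, and still so for the second after the job is handed in, with the robot touching nothing.
It also fails if it takes over 102 s, if anything falls off the work surface, if the arm or the gripper's body presses on something with over 40 N, if the wrist force passes 120 N, or if a joint passes its speed limit or range.

## Robot

A 6-joint arm with a two-finger parallel gripper is mounted at the origin on a cart in front of the work surface, level with it; the furniture and walls round the work are solid. World frame = base frame: x ahead of the robot, y to its left, z up, the work surface at z = 0. Lengths are in m, angles in rad, forces in N, time in s.
With the tool pointing down it reaches from about 0.35 to 0.775 m from the base axis. Payload 7.3 kg.
Tool frame: the origin (TCP) lies at the centre of the arm's flange, where the gripper is bolted on; the fingertips stand 178 mm ahead of it and the grasp point (between the pads) lies 159 mm ahead of it; z points along the fingers, y is the line along which they close (so a half turn about z gives the same grasp; the last joint's range is limited). The gripper opens to 92 mm and grips with 3 to 60 N. Pads are 19 mm wide; open, the fingers measure 130 mm over their backs; the gripper's body (75 mm by 190 mm) begins 47 mm behind the grasp point.
Start: joints at [-1.365, 0.342, 1.524, -0, 1.275, -0.146], TCP at [0.181, -0.493, 0.405] pointing down, gripper open.
Joint ranges: [-2.53, 2.53], [-0.77, 2.02], [0.04, 2.7], [-1, 4.14], [0.28, 2.66], [-3.11, 3.11]. Speed limits (rad/s): [2.57, 2.57, 3.14, 3.14, 3.14, 3.14].

## Interface

Orientations are given as [roll, pitch, yaw] about the fixed x, y, z axes, in that order (R = Rz(yaw) Ry(pitch) Rx(roll)).
In Python, from cell import robot gives the robot as it stands.
- The arm moves only by the shell command python3 -m pendant [OPENING] [FORCE], which reads ROWS from standard input. ROWS is a JSON object whose key "increments" holds a list of rows, 1 to 8 of them, each of 6 numbers: dx, dy, dz in normalised numbers (1 is 400 mm), then a rotation vector rx, ry, rz in fractions of the full range, 1 being 360 degrees; each row shifts and turns the commanded pose from where the row before left it, along the tool's axes as they then stand; what a row does not reach is not made up. A row lasts 1/12 s, in which the tool goes at most 0.0417 m and 0.125 rad, less where a joint would pass 70% of its speed; a pose out of reach is approached as far as the arm can. OPENING is the finger opening in m, set as the command begins (- or left out keeps the last). The fingers move at their own pace and stop on an object; FORCE is the grip in N (left out, the last holds). Time passes only in rows, so rows that do not move let the fingers close. It prints the time, the measured TCP pose, the force, the opening and the grip force at its end. Input that does not fit is refused with a message, and nothing moves.
- robot.observe(): the state, without advancing time (a new reading comes with each control period).
- robot.read_camera(name): name is "scene" or "side" or "wrist"; returns a dict with "image" (420x560x3 uint8, red, green, blue), "fx", "fy", "cx", "cy" (pixels), "pose" (4x4, takes a point from camera to world coordinates). Camera axes: x right, y down, z forward; pixel columns grow to the right and rows downward; lengths in m; the calibration is good to about 2 mm. A picture is of the moment at which its call begins. There is no depth.
- robot.hand_in(): hands the job in; it is judged then, once.
The state is a dict: "time": time; "qpos": joint angles; "qvel": joint speeds; "joint_efforts": joint torques, N m; "tool_pos": TCP position; "tool_rot": TCP orientation; "contact_force": force on the tool from outside, world axes, zero at the start; "torque": the same for the moment, N m; "opening": finger opening in m; "grip_force": force on a finger pad.
Only numpy, scipy, OpenCV 4.12 (cv2) and the standard library are available. Lean on these libraries where they do the work, as an engineer would, in place of code of your own. Each camera call takes 0.05 s, during which the arm holds its last target. There are 200 camera calls.

## Working session

There is one attempt and no reset: what is moved stays moved. The work goes in short steps, Python scripts to look and compute and a shell command to move; the robot and the scene stay as the last step left them, time stands still between calls to the robot, and variables do not carry over. Pictures are saved under pics/ and viewed, at most 14 in all, crops included, and the job is handed in when it is done.

```bash
ls; mkdir -p pics; cat > h.py <<'E'
import numpy as np,cv2
from cell import robot
def cam(n,f=None):
    d=robot.read_camera(n)
    if f: cv2.imwrite('pics/'+f,d['image'][:,:,::-1])
    np.savez(''+(f or n)+'.npz',**d)
    return d
def ray(d,u,v):
    T=np.array(d['pose']);r=T[:3,:3]@np.array([(u-d['cx'])/d['fx'],(v-d['cy'])/d['fy'],1]);return T[:3,3],r/np.linalg.norm(r)
def plane(d,u,v,z):
    o,r=ray(d,u,v);return o+r*(z-o[2])/r[2]
def tri(*obs):
    A=np.zeros((3,3));b=np.zeros(3);L=[]
    for d,u,v in obs:
        o,r=ray(d,u,v);P=np.eye(3)-np.outer(r,r);A+=P;b+=P@o;L.append((o,P))
    p=np.linalg.solve(A,b);return p,[np.linalg.norm(P@(p-o)) for o,P in L]
def proj(d,p):
    T=np.linalg.inv(np.array(d['pose']));q=T[:3,:3]@np.array(p)+T[:3,3];return d['fx']*q[0]/q[2]+d['cx'],d['fy']*q[1]/q[2]+d['cy']
E
python3 - <<'E'
from h import *
for n in('scene','side','wrist'):
    d=cam(n,n+'0.png');print(n,d['fx'],np.round(d['pose'],3).tolist())
print(robot.observe())
E
```

```text
pics
scene 494.5354699700366 [[-0.734, -0.472, 0.489, -0.295], [-0.68, 0.516, -0.521, 0.775], [-0.006, -0.714, -0.7, 1.198], [0.0, 0.0, 0.0, 1.0]]
side 492.94338319200773 [[-0.945, -0.21, 0.252, 0.181], [-0.328, 0.645, -0.69, 0.855], [-0.018, -0.735, -0.678, 0.944], [0.0, 0.0, 0.0, 1.0]]
wrist 330.9411355759873 [[0.345, -0.908, -0.239, 0.245], [-0.939, -0.333, -0.087, -0.469], [-0.001, 0.254, -0.967, 0.384], [0.0, 0.0, 0.0, 1.0]]
{'time': 0.15, 'qpos': array([-1.36502866e+00,  3.42585326e-01,  1.52475609e+00, -8.19090948e-06,
        1.27536665e+00, -1.46007561e-01]), 'qvel': array([ 0.00091696, -0.00217967, -0.0018123 , -0.00053267, -0.00064714,
        0.00042789]), 'joint_efforts': array([ 2.23166426e-03, -4.31467938e+01, -2.44354159e+01,  7.17939762e-02,
        5.38131001e-02, -7.49814717e-05]), 'tool_pos': array([ 0.18089628, -0.49276582,  0.40420722]), 'tool_rot': array([-3.14048797e+00, -1.54531092e-04,  3.51777532e-01]), 'contact_force': array([ 0.06619381, -1.30909329, -0.61644863]), 'torque': array([ 0.03993044,  0.03188004, -0.03041423]), 'grip_force': 0.0, 'opening': 0.0919908805157737}
```

View pics/scene0.png

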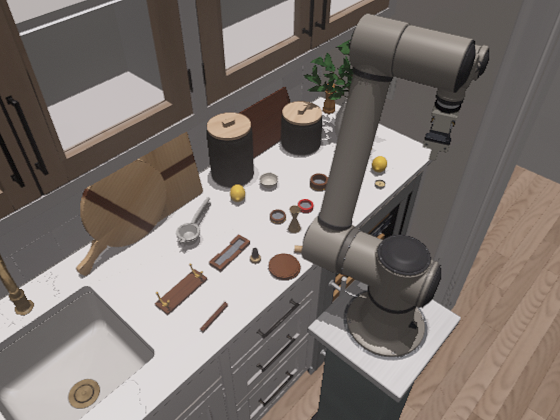

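View pics/side0.png

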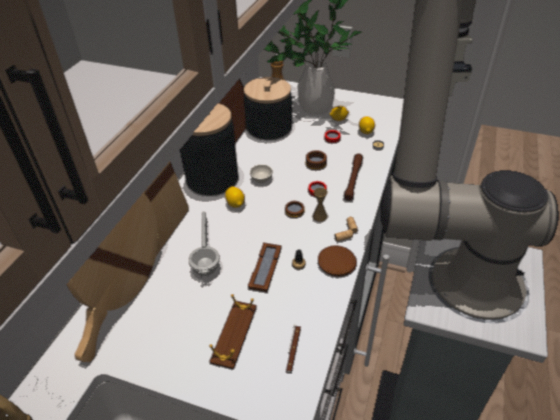

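Scene: stopper (255,254), jigger (294,218), stopper cup (278,216) with a red twin beside it (306,205), jigger cup (319,181), tray (230,252), cradle (181,290), corkscrew (214,317). The muddler is hidden behind the arm.
Side: muddler (354,176), jigger (320,205), jigger cup (316,159), stopper cup (294,209), red lookalikes (317,188) and (332,135), stopper (299,260), tray (265,266), cradle (234,333), corkscrew (293,348). There are also corks (345,233), a round coaster (337,260), and a small brass ring (378,144).

```bash
python3 - <<'E'
from h import *
s=dict(np.load('scene0.png.npz'));d=dict(np.load('side0.png.npz'))
P={'jig_base':((295,229),(320,217)),'jigtop':((294,209),(319,190)),'stop_base':((255,260),(299,266)),'stoptop':((255,248),(299,251)),'jcup':((319,181),(316,159)),'scup':((278,216),(294,209)),'redcup':((306,205),(317,188)),'tray':((230,252),(265,266)),'cradle':((181,290),(234,333)),'cork':((214,317),(293,348)),'bowl':((268,181),(261,174)),'press':((188,235),(205,262))}
for k,(a,b) in P.items():
    p,e=tri((s,*a),(d,*b));print(k,np.round(p,3),np.round(e,4))
for n,u,v in(('mudA',358,157),('mudB',350,195)): print(n,np.round(plane(d,u,v,.0155),3))
c=np.hstack([cv2.resize(s['image'][165:335,150:350],None,fx=2,fy=2,interpolation=2),cv2.resize(d['image'][120:290,240:390],(300*340//340,340),interpolation=2)])
c=cv2.resize(c,None,fx=1.14,fy=1.14)
cv2.imwrite('pics/crop1.png',c[:,:,::-1]);print(c.shape)
E
```

```text
jig_base [ 0.425 -0.104 -0.009] [0.0008 0.0008]
jigtop [ 0.429 -0.1    0.089] [0.0035 0.0035]
stop_base [ 0.425  0.088 -0.002] [0.0004 0.0004]
stoptop [0.426 0.084 0.05 ] [0.0009 0.0009]
jcup [ 0.502 -0.325  0.015] [0.0005 0.0005]
scup [ 0.501 -0.103  0.001] [0.0003 0.0003]
redcup [ 0.464 -0.207  0.003] [0.0005 0.0005]
tray [0.503 0.121 0.005] [0.0005 0.0005]
cradle [0.499 0.323 0.01 ] [0.0008 0.0008]
cork [0.365 0.315 0.001] [0.0016 0.0016]
bowl [ 0.634 -0.196  0.021] [0.0011 0.0011]
press [0.637 0.175 0.03 ] [0.0012 0.0012]
mudA [ 0.381 -0.375  0.015]
mudB [ 0.363 -0.193  0.015]
(388, 798, 3)
```

View pics/crop1.png

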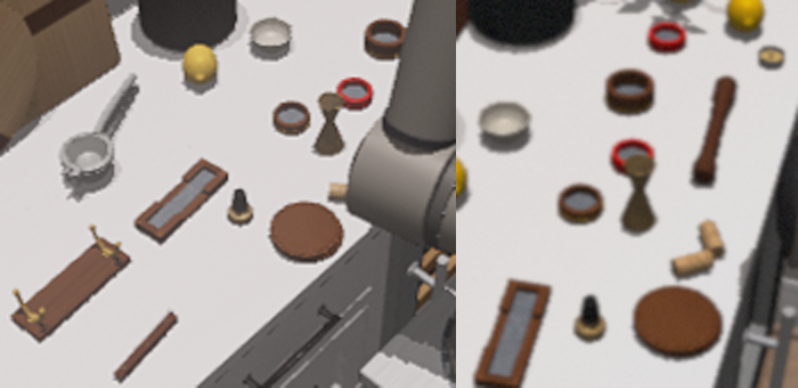

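The choices are clear. The jigger is at about (.427,-.103), the wide brown cup at (.502,-.325), and the small brown cup at (.501,-.103), with the red twins rejected. The muddler is at about (.372,-.284). Next I move over for a wrist view.

Units first: shifts go in shares of 400 mm and turns go in shares of 360 degrees. So 0.0335 m / 0.4 = 0.0838, -0.0189 m / 0.4 = -0.0473.

```bash
echo '{"increments": [[0.0838,-0.0473,0,0,0,0],[0.0838,-0.0473,0,0,0,0],[0.0838,-0.0473,0,0,0,0],[0.0838,-0.0473,0,0,0,0],[0.0838,-0.0473,0,0,0,0]]}' | python3 -m pendant
echo '{"increments": [[0.0838,-0.0473,0,0,0,0],[0.0838,-0.0473,0,0,0,0],[0.0838,-0.0473,0,0,0,0],[0.0838,-0.0473,0,0,0,0],[0.0838,-0.0473,0,0,0,0]]}' | python3 -m pendant
echo '{"increments": [[0,0,0,0,0,0.0186],[0,0,0,0,0,0.0186],[0,0,0,0,0,0.0186],[0,0,0,0,0,0],[0,0,0,0,0,0]]}' | python3 -m pendant
python3 - <<'E'
from h import *
cam('wrist','w1.png'); cam('scene','scene1.png');cam('side','side1.png')
E
```

```text
time: 0.57
tool_pos: [0.3063, -0.3449, 0.4046]
tool_rot: [-3.141, 0.0, 0.351]
contact_force: [0.3, 0.7, 0.6]
opening: 0.092
grip_force: 0.0
time: 0.98
tool_pos: [0.4311, -0.1982, 0.4047]
tool_rot: [-3.142, 0.0, 0.352]
contact_force: [-0.2, -1.4, -0.2]
opening: 0.0916
grip_force: 0.0
time: 1.4
tool_pos: [0.4303, -0.1999, 0.4045]
tool_rot: [-3.141, 0.0, 0.004]
contact_force: [0.9, 0.0, -0.1]
opening: 0.0916
grip_force: 0.0
```

View pics/w1.png

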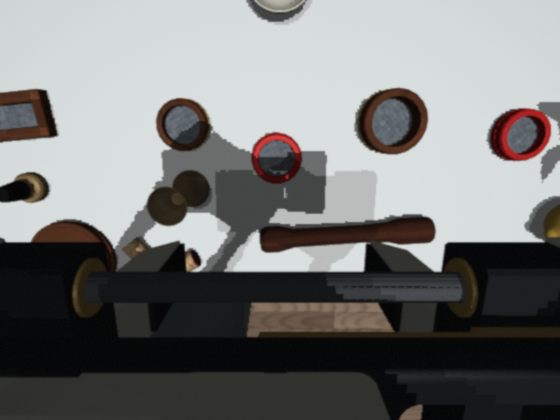

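w1 shows the stopper cup at (183,124), the jigger cup at (392,120), red twins at (277,158) and (521,134), and the jigger with its base at (190,188) and top at (167,205). The muddler runs (265,239)–(430,230), the tray end is at the left edge, and the stopper is at (30,187). I'll take two more wrist positions for height and for the left side.

To row units: -0.04 m / 0.4 = -0.1.

```bash
echo '{"increments": [[0,-0.1,0,0,0,0],[0,-0.1,0,0,0,0],[0,-0.1,0,0,0,0],[0,-0.1,0,0,0,0],[0,0,0,0,0,0],[0,0,0,0,0,0]]}' | python3 -m pendant
python3 - <<'E'
from h import *
cam('wrist','w2.png')
E
echo '{"increments": [[-0.0125,-0.1,0,0,0,0],[-0.0125,-0.1,0,0,0,0],[-0.0125,-0.1,0,0,0,0],[-0.0125,-0.1,0,0,0,0],[-0.0125,-0.1,0,0,0,0],[-0.0125,-0.1,0,0,0,0],[0,0,0,0,0,0],[0,0,0,0,0,0]]}' | python3 -m pendant
python3 - <<'E'
from h import *
cam('wrist','w3.png')
a,b=[cv2.imread('pics/'+n) for n in('w2.png','w3.png')]
cv2.imwrite('pics/w23.png',cv2.resize(np.vstack([a[:290],b[:290]]),None,fx=1,fy=1))
E
```

```text
time: 2.05
tool_pos: [0.43, -0.0384, 0.4049]
tool_rot: [3.141, -0.0, 0.006]
contact_force: [-0.2, -1.2, 0.4]
opening: 0.0915
grip_force: 0.0
time: 2.77
tool_pos: [0.4004, 0.2005, 0.4045]
tool_rot: [3.141, 0.0, 0.004]
contact_force: [-0.3, -0.6, -0.2]
opening: 0.0918
grip_force: 0.0
```

View pics/w23.png

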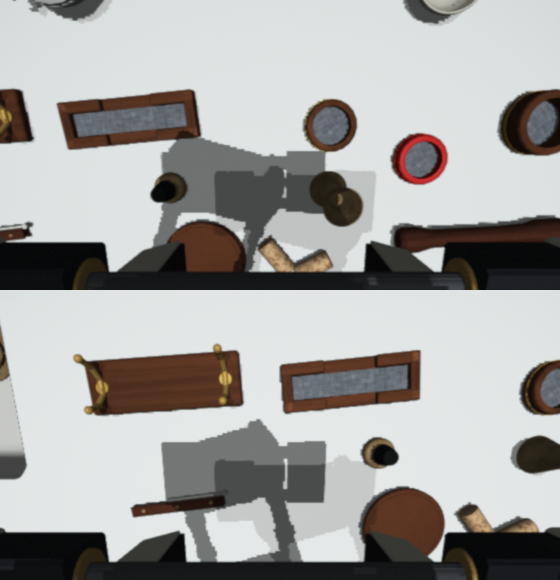

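w2 (top half) has the cup at (330,124), jigger at (330,190)/(342,207) and tray at (130,120). w3 (bottom half, rows offset by 290) has the cradle at (165,92), tray at (350,90), corkscrew at (180,215) and stopper at (381,163). Now I segment these for precise measurements.

```bash
python3 - <<'E'
from h import *
W={i:dict(np.load(f'w{i}.png.npz')) for i in(1,2,3)}
def blobs(i,test):
    im=W[i]['image'];hsv=cv2.cvtColor(im,cv2.COLOR_RGB2HSV).astype(int)
    m=test(hsv[...,0],hsv[...,1],hsv[...,2]).astype(np.uint8);m[245:]=0
    m=cv2.morphologyEx(m,cv2.MORPH_OPEN,np.ones((2,2)))
    cs,_=cv2.findContours(m,cv2.RETR_EXTERNAL,cv2.CHAIN_APPROX_NONE)
    return [c for c in cs if cv2.contourArea(c)>120]
for nm,t in(('col',lambda h,s,v:(s>75)),('felt',lambda h,s,v:(s>18)&(s<75)&(v>85)&(v<170)&(h>95)&(h<125))):
  for i in W:
    print(nm,'w',i)
    for c in blobs(i,t):
        r=cv2.minAreaRect(c);x,y,w,h=cv2.boundingRect(c)
        print('  rect c(%.1f,%.1f) %.0fx%.0f a%.0f'%(*r[0],*r[1],r[2]),'bb',(x,y,w,h),'area',cv2.contourArea(c), 'P0',np.round(plane(W[i],*r[0],.01)[:2],3))
E
```

```text
col w 1
  rect c(71.8,233.5) 77x21 a2 bb (33, 223, 78, 23) area 1117.5 P0 [0.371 0.041]
  rect c(347.9,232.4) 24x172 a89 bb (262, 219, 173, 27) area 2954.0 P0 [ 0.374 -0.287]
  rect c(552.0,222.0) 32x14 a90 bb (545, 206, 15, 33) area 363.0 P0 [ 0.388 -0.527]
  rect c(33.5,186.6) 30x26 a65 bb (17, 174, 32, 29) area 491.0 P0 [0.428 0.077]
  rect c(179.3,199.0) 38x65 a56 bb (149, 172, 61, 54) area 1898.0 P0 [ 0.414 -0.09 ]
  rect c(277.5,159.0) 50x49 a90 bb (253, 134, 50, 51) area 1928.0 P0 [ 0.46  -0.203]
  rect c(521.5,135.0) 52x59 a90 bb (492, 109, 60, 53) area 2416.5 P0 [ 0.488 -0.472]
  rect c(184.0,125.5) 51x52 a90 bb (158, 100, 53, 52) area 2078.5 P0 [ 0.496 -0.1  ]
  rect c(25.9,115.4) 48x57 a84 bb (0, 91, 57, 51) area 1440.5 P0 [0.506 0.071]
  rect c(393.0,121.5) 63x68 a90 bb (359, 90, 69, 64) area 3454.5 P0 [ 0.501 -0.329]
col w 2
  rect c(14.9,235.1) 9x30 a84 bb (0, 230, 31, 11) area 210.5 P0 [0.368 0.271]
  rect c(205.0,234.0) 22x72 a90 bb (169, 223, 73, 23) area 1131.5 P0 [0.371 0.044]
  rect c(478.2,235.7) 23x163 a86 bb (397, 220, 163, 26) area 2568.0 P0 [ 0.371 -0.282]
  
[... 1653 characters left out ...]
0 [ 0.501 -0.096]
  rect c(17.1,116.8) 22x37 a84 bb (0, 105, 37, 25) area 715.5 P0 [0.505 0.08 ]
  rect c(391.8,122.3) 37x43 a34 bb (374, 100, 36, 46) area 1179.5 P0 [ 0.501 -0.327]
felt w 2
  rect c(421.8,160.1) 30x32 a63 bb (408, 144, 30, 34) area 718.0 P0 [ 0.46  -0.204]
  rect c(331.3,126.3) 33x35 a45 bb (315, 108, 34, 37) area 920.0 P0 [ 0.496 -0.1  ]
  rect c(130.6,120.8) 22x110 a84 bb (75, 105, 112, 32) area 2204.5 P0 [0.501 0.119]
  rect c(542.7,123.6) 25x42 a23 bb (529, 103, 28, 42) area 773.5 P0 [ 0.501 -0.332]
felt w 3
  rect c(551.0,98.0) 36x16 a90 bb (543, 80, 17, 37) area 449.0 P0 [ 0.497 -0.096]
  rect c(351.0,93.2) 23x115 a84 bb (294, 77, 114, 33) area 2371.5 P0 [0.501 0.119]
```

```bash
python3 - <<'E'
from h import *
W={i:dict(np.load(f'w{i}.png.npz')) for i in(1,2,3)}
s=dict(np.load('scene1.png.npz'));d=dict(np.load('side1.png.npz'))
f=lambda n,*o:print(n,*[np.round(x,4) for x in tri(*o)])
f('jig top',(W[1],168.1,206.6),(W[2],343.7,207.2))
f('jig base',(W[1],190.5,191.4),(W[2],328.9,192.4))
f('scup',(W[1],184,125.5),(W[2],331,126))
f('jcup felt',(W[1],391.8,122.3),(W[2],542.7,123.6))
f('tray felt',(W[2],130.6,120.8),(W[3],351.,93.2))
f('tray top',(W[2],129.2,120.4),(W[3],352.7,92.6))
f('stopper knob',(W[2],174,187),(W[3],378,162))
print('jcup z.015',plane(W[1],393,121.5,.015),'scup z.01',plane(W[1],184,125.5,.01),plane(W[2],331,126,.01))
def ax(n,i,c,L,deg,z):
    a=np.radians(deg);u=np.array([np.cos(a),np.sin(a)])*L/2
    p,q=plane(W[i],*(np.array(c)-u),z),plane(W[i],*(np.array(c)+u),z);v=p-q
    print(n,'mid',np.round((p+q)/2,4),'len',round(np.linalg.norm(v),4),'dev of axis from +y (yaw)',round(-np.arctan2(v[0],v[1]),4))
ax('mud1',1,(347.9,232.4),172,-1,.0155)
ax('tray2',2,(130.6,120.8),110,-6,.008);ax('tray3',3,(351,93.2),115,-6,.008)
ax('trayb3',3,(352.7,92.6),140,-6,.012)
ax('crad3',3,(158.8,90.6),164,-4,.012)
ax('cork3',3,(178.8,216.7),92,-7,.008)
E
```

```text
jig top [ 0.4246 -0.1021  0.0892] [0.0001 0.0001]
jig base [ 0.4216 -0.1019  0.0057] [0.0002 0.0002]
scup [ 0.4963 -0.1001  0.009 ] [0.0002 0.0002]
jcup felt [ 0.5005 -0.3243  0.0194] [0. 0.]
tray felt [0.5006 0.119  0.0102] [0. 0.]
tray top [0.5009 0.1184 0.0152] [0.0001 0.0001]
stopper knob [ 0.4258  0.0804 -0.0013] [0.0004 0.0004]
jcup z.015 [ 0.50137336 -0.32700123  0.015     ] scup z.01 [ 0.4961797  -0.10037988  0.01      ] [ 0.49653142 -0.09995944  0.01      ]
mud1 mid [ 0.3757 -0.2858  0.0155] len 0.2013 dev of axis from +y (yaw) 0.0227
tray2 mid [0.5006 0.1202 0.008 ] len 0.122 dev of axis from +y (yaw) 0.1063
tray3 mid [0.5007 0.1188 0.008 ] len 0.1228 dev of axis from +y (yaw) 0.1034
trayb3 mid [0.501 0.118 0.012] len 0.1479 dev of axis from +y (yaw) 0.1034
crad3 mid [0.5022 0.3238 0.012 ] len 0.1749 dev of axis from +y (yaw) 0.0693
cork3 mid [0.3622 0.3134 0.008 ] len 0.1096 dev of axis from +y (yaw) 0.1291
```

Heights and sizes check out: jigger top z .089, tray length 147 mm, muddler 201 mm. I move above the jigger and take a closer look.

```bash
echo '{"increments": [[0.0073,0.0945,0.0225,0,0,0],[0.0073,0.0945,0.0225,0,0,0],[0.0073,0.0945,0.0225,0,0,0],[0.0073,0.0945,0.0225,0,0,0],[0.0073,0.0945,0.0225,0,0,0],[0.0073,0.0945,0.0225,0,0,0],[0.0073,0.0945,0.0225,0,0,0],[0.0073,0.0945,0.0225,0,0,0]]}' | python3 -m pendant 0.09
echo '{"increments": [[0,0,0,0,0,0],[0,0,0,0,0,0]]}' | python3 -m pendant
python3 - <<'E'
from h import *
d=cam('wrist','w4.png')
hsv=cv2.cvtColor(d['image'],cv2.COLOR_RGB2HSV)
for n,p in(('grasp',(.423,-.102,.077)),('top',(.4246,-.102,.091)),('base',(.422,-.102,0)),('scup',(.4963,-.1,.019))):print(n,np.round(proj(d,p)))
E
```

```text
time: 3.48
tool_pos: [0.4224, -0.1068, 0.3325]
tool_rot: [3.141, -0.0, -0.003]
contact_force: [1.2, -0.3, -0.2]
opening: 0.0901
grip_force: 0.0
time: 3.65
tool_pos: [0.4227, -0.1062, 0.3322]
tool_rot: [-3.141, 0.001, -0.007]
contact_force: [-1.2, 0.3, 0.0]
opening: 0.0897
grip_force: 0.0
grasp [269. 219.]
top [269. 222.]
base [270. 197.]
scup [267. 117.]
```

View pics/w4.png

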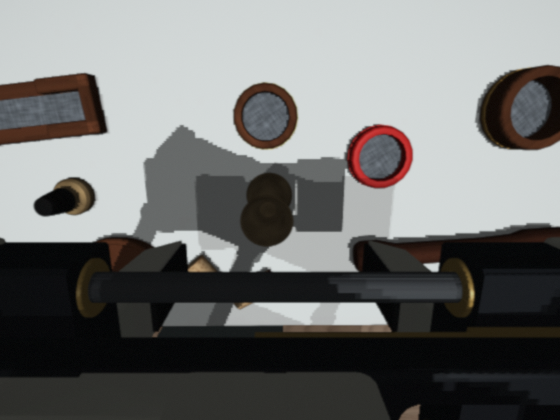

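The predictions match the picture: jigger top at (267,221) and stopper cup at (266,116). I descend, grip and lift.

To row units: 0.019 m / 0.4 = 0.0475, -0.004 m / 0.4 = -0.01.

```bash
echo '{"increments": [[0,-0.01,0.0475,0,0,0],[0,0,0.0475,0,0,0],[0,0,0.0475,0,0,0],[0,0,0.0475,0,0,0],[0,0,0.0475,0,0,0],[0,0,0,0,0,0]]}' | python3 -m pendant
echo '{"increments": [[0,0,0,0,0,0],[0,0,0,0,0,0],[0,0,0,0,0,0],[0,0,0,0,0,0],[0,0,0,0,0,0],[0,0,0,0,0,0],[0,0,0,0,0,0],[0,0,0,0,0,0]]}' | python3 -m pendant 0.01 20
echo '{"increments": [[0,0,0,0,0,0],[0,0,0,0,0,0],[0,0,-0.05,0,0,0],[0,0,-0.05,0,0,0],[0,0,-0.05,0,0,0],[0,0,0,0,0,0],[0,0,0,0,0,0]]}' | python3 -m pendant
python3 - <<'E'
from h import *
d=cam('wrist','w5.png');print(robot.observe()['tool_pos'],robot.observe()['tool_rot'])
cam('side','side5.png')
E
```

```text
time: 4.2
tool_pos: [0.4222, -0.0974, 0.2356]
tool_rot: [-3.14, 0.005, 0.002]
contact_force: [-1.5, 0.6, 0.7]
opening: 0.0899
grip_force: 0.0
time: 4.87
tool_pos: [0.4234, -0.0985, 0.2379]
tool_rot: [3.141, -0.0, 0.001]
contact_force: [0.1, -0.6, 0.3]
opening: 0.0413
grip_force: 0.5
time: 5.45
tool_pos: [0.4234, -0.0984, 0.298]
tool_rot: [3.141, -0.002, 0.001]
contact_force: [-0.1, 0.3, -1.4]
opening: 0.0384
grip_force: 19.8
[ 0.42310718 -0.09826524  0.29715721] [-3.14142227e+00  5.01228758e-04  8.13099601e-04]
```

View pics/side5.png

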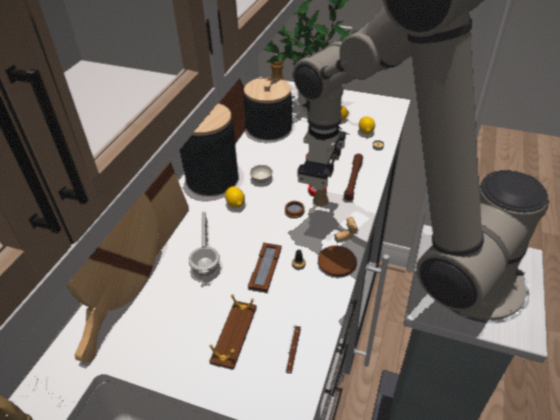

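Side view: the jigger is held and lifted, at (320,195). Carrying it over the wide cup.

To row units: 0.038 m / 0.4 = 0.095, 0.013 m / 0.4 = 0.0325.

```bash
echo '{"increments": [[0.0325,0.095,0,0,0,0],[0.0325,0.095,0,0,0,0],[0.0325,0.095,0,0,0,0],[0.0325,0.095,0,0,0,0],[0.0325,0.095,0,0,0,0],[0.0325,0.095,0,0,0,0],[0,0,0,0,0,0],[0,0,0,0,0,0]]}' | python3 -m pendant
python3 - <<'E'
from h import *
d=cam('wrist','w6.png');s=cam('side','side6.png')
for n,p in(('rim',(.501,-.3265,.030)),('felt',(.501,-.3265,.007))):print(n,np.round(proj(d,p)),np.round(proj(s,p)))
im=np.hstack([cv2.resize(d['image'][60:300,160:400],(480,480),interpolation=2),cv2.resize(s['image'][110:230,260:340],(320,480),interpolation=2)])
cv2.imwrite('pics/c6.png',im[:,:,::-1]);print(robot.observe()['tool_pos'])
E
```

```text
time: 6.22
tool_pos: [0.5012, -0.328, 0.2951]
tool_rot: [-3.139, 0.003, -0.002]
contact_force: [-0.1, 0.5, -1.6]
opening: 0.0384
grip_force: 19.8
rim [273. 215.] [317. 155.]
felt [274. 208.] [316. 161.]
[ 0.50105707 -0.32560409  0.29591756]
```

View pics/c6.png

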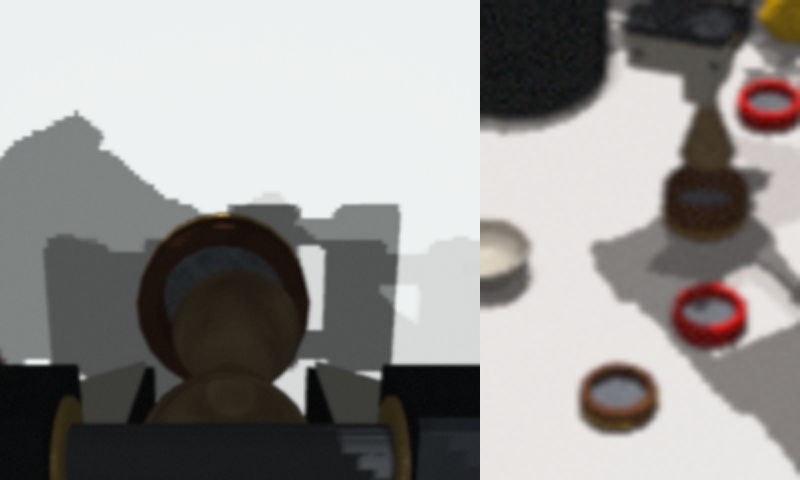

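```bash
python3 - <<'E'
from h import *
d=dict(np.load('w6.png.npz'));s=dict(np.load('side6.png.npz'))
for z in(.15,.091+.058,.0585): print(z,proj(d,(.501,-.3256,z)),proj(s,(.501,-.3256,z)))
print('base px->',plane(d,279.5,218,.0585),'cup',plane(d,271.5,213,.02))
d5=dict(np.load('w5.png.npz'));print(proj(d5,(.4231,-.0983,.0585)),proj(d5,(.4231,-.0983,.15)))
print(d['pose'],robot.observe()['tool_rot'])
im=cv2.resize(d5['image'][150:300,160:400],(720,450),interpolation=2);cv2.imwrite('pics/c5.png',im[:,:,::-1])
E
```

```text
0.15 (np.float64(269.787705274993), np.float64(293.5919641864084)) (np.float64(317.7039666289516), np.float64(122.00930691076559))
0.149 (np.float64(269.82630949512065), np.float64(292.40076804219336)) (np.float64(317.6940782452374), np.float64(122.30160366452314))
0.0585 (np.float64(271.95433193580783), np.float64(226.73716655596138)) (np.float64(316.83629551899554), np.float64(147.65732544432188))
base px-> [ 0.50721068 -0.33074726  0.0585    ] cup [ 0.50019468 -0.32485513  0.02      ]
(np.float64(274.28054373677594), np.float64(226.92410185420698)) (np.float64(274.2474178243121), np.float64(291.61665684043726))
[[-0.00189105 -0.96654009 -0.25650864  0.56983188]
 [-0.99999673  0.00138623  0.00214885 -0.32800679]
 [-0.00172137  0.25651186 -0.96653955  0.27430622]
 [ 0.          0.          0.          1.        ]] [-3.13885041e+00  2.89803243e-03  6.38044945e-04]
```

View pics/c5.png

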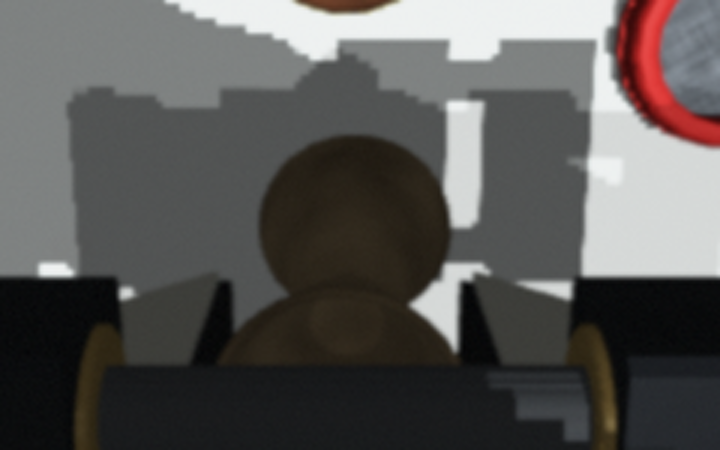

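The jigger's base hangs about 3 mm toward -y of the tool axis (u 279 against 272–275) and is centred in x. I correct +3 mm in y and lower until it is just above the felt.

To row units: 0.01 m / 0.4 = 0.025, -0.003 m / 0.4 = -0.0075.

```bash
echo '{"increments": [[0,-0.0075,0,0,0,0],[0,0,0.025,0,0,0],[0,0,0.025,0,0,0],[0,0,0,0,0,0],[0,0,0,0,0,0]]}' | python3 -m pendant
python3 - <<'E'
from h import *
d=cam('wrist','w7.png');s=cam('side','side7.png')
im=np.hstack([cv2.resize(d['image'][120:280,200:360],(480,480),interpolation=2),cv2.resize(s['image'][110:190,285:338],(320,480),interpolation=2)])
cv2.imwrite('pics/c7.png',im[:,:,::-1]);print(robot.observe()['tool_pos'])
E
```

```text
time: 6.73
tool_pos: [0.5014, -0.3227, 0.2767]
tool_rot: [-3.14, 0.002, 0.001]
contact_force: [0.1, 1.4, -1.7]
opening: 0.0384
grip_force: 19.8
[ 0.50167597 -0.32318397  0.27775681]
```

View pics/c7.png

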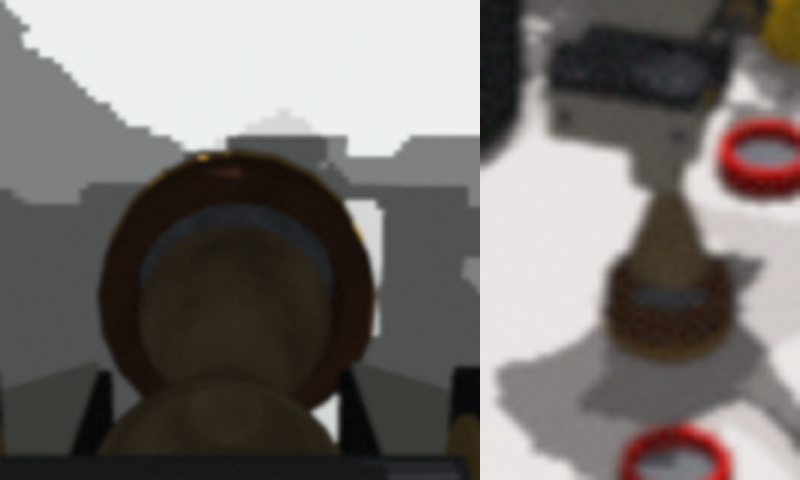

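Wrist crop: cup spans columns 100–374 and jigger base 138–333, so y is centred. The side crop puts both at about 670, so x is centred. Lowering to the floor.

To row units: 0.01 m / 0.4 = 0.025, 0.001 m / 0.4 = 0.0025.

```bash
echo '{"increments": [[0.0025,0,0.025,0,0,0],[0,0,0.0225,0,0,0],[0,0,0.015,0,0,0],[0,0,0.0075,0,0,0],[0,0,0,0,0,0],[0,0,0,0,0,0]]}' | python3 -m pendant
echo '{"increments": [[0,0,0.005,0,0,0],[0,0,0.0025,0,0,0],[0,0,0.0025,0,0,0],[0,0,0,0,0,0],[0,0,0,0,0,0]]}' | python3 -m pendant
```

```text
time: 7.33
tool_pos: [0.5021, -0.3242, 0.2523]
tool_rot: [3.138, -0.001, 0.001]
contact_force: [-8.8, 0.7, 20.5]
opening: 0.0386
grip_force: 20.4
time: 7.75
tool_pos: [0.5018, -0.3243, 0.2491]
tool_rot: [3.138, -0.0, 0.001]
contact_force: [-12.8, 2.2, 25.9]
opening: 0.0393
grip_force: 20.5
```

There is contact about 5 mm above home, with a -x reaction. The base is touching the +x wall, so I back off slightly and shift -x.

To row units: -0.005 m / 0.4 = -0.0125, -0.002 m / 0.4 = -0.005.

```bash
echo '{"increments": [[0,0,-0.0125,0,0,0],[-0.005,0,0,0,0,0],[0,0,0,0,0,0],[0,0,0,0,0,0]]}' | python3 -m pendant
echo '{"increments": [[0,0,0.0075,0,0,0],[0,0,0.0075,0,0,0],[0,0,0,0,0,0],[0,0,0,0,0,0]]}' | python3 -m pendant
python3 - <<'E'
from h import *
d=cam('wrist','w8.png');s=cam('side','side8.png');c=cam('scene','scene8.png')
im=np.hstack([cv2.resize(d['image'][120:280,200:360],(400,400),interpolation=2),cv2.resize(s['image'][120:190,285:338],(303,400),interpolation=2)])
cv2.imwrite('pics/c8.png',im[:,:,::-1]);print(robot.observe()['tool_pos'],robot.observe()['contact_force'])
E
```

```text
time: 8.08
tool_pos: [0.5004, -0.3232, 0.2498]
tool_rot: [-3.141, 0.001, 0.001]
contact_force: [-0.1, -0.2, -1.5]
opening: 0.0385
grip_force: 19.9
time: 8.42
tool_pos: [0.5006, -0.3232, 0.244]
tool_rot: [-3.141, 0.001, 0.001]
contact_force: [0.5, 0.1, -1.5]
opening: 0.039
grip_force: 19.9
[ 0.50065856 -0.32335611  0.24469656] [-0.14551346 -0.32443449 -1.08802695]
```

View pics/c8.png

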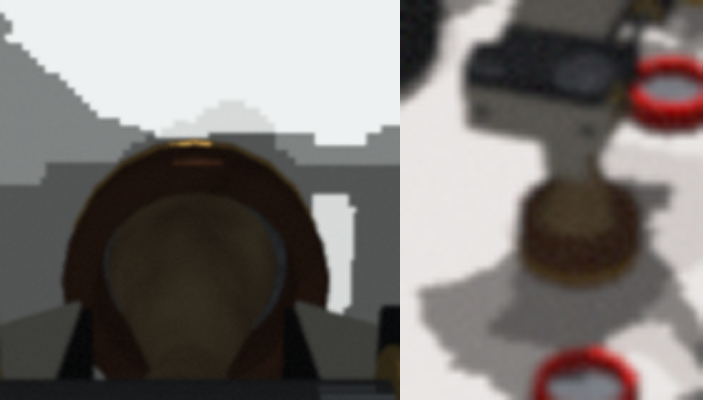

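The base is now inside the well with no side load. I touch down, release and rise.

To row units: 0.001 m / 0.4 = 0.0025.

```bash
echo '{"increments": [[0,0,0.0025,0,0,0],[0,0,0,0,0,0]]}' | python3 -m pendant
echo '{"increments": [[0,0,0,0,0,0],[0,0,0,0,0,0],[0,0,0,0,0,0],[0,0,0,0,0,0],[0,0,0,0,0,0],[0,0,0,0,0,0]]}' | python3 -m pendant 0.07
echo '{"increments": [[0,0,-0.075,0,0,0],[0,0,-0.075,0,0,0],[0,0,-0.075,0,0,0],[0,0,0,0,0,0],[0,0,0,0,0,0]]}' | python3 -m pendant 
python3 - <<'E'
from h import *
s=cam('side','side9.png');d=cam('wrist','w9.png')
hsv=cv2.cvtColor(d['image'],cv2.COLOR_RGB2HSV)
im=np.hstack([cv2.resize(d['image'][80:280,180:380],(400,400),interpolation=2),cv2.resize(s['image'][120:190,285:338],(303,400),interpolation=2)])
cv2.imwrite('pics/c9.png',im[:,:,::-1]);print(robot.observe()['tool_pos'],robot.observe()['tool_rot'])
E
```

```text
time: 8.73
tool_pos: [0.5006, -0.3233, 0.2437]
tool_rot: [3.141, -0.0, 0.001]
contact_force: [0.1, 0.1, -1.6]
opening: 0.0389
grip_force: 19.9
time: 9.23
tool_pos: [0.5006, -0.3233, 0.2438]
tool_rot: [3.141, -0.0, 0.001]
contact_force: [-1.2, -0.2, 0.5]
opening: 0.0693
grip_force: 0.0
time: 9.65
tool_pos: [0.5004, -0.324, 0.3368]
tool_rot: [3.138, -0.005, -0.0]
contact_force: [-0.3, -0.2, 0.2]
opening: 0.0698
grip_force: 0.0
[ 0.49992178 -0.32364967  0.33449836] [ 3.14078575e+00 -1.42553278e-03 -5.70113127e-04]
```

View pics/c9.png

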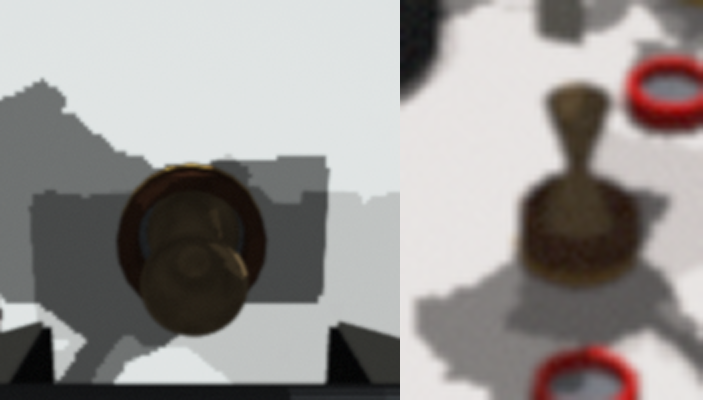

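The jigger stands upright in the wide cup, centred. On to the stopper, measuring numerically from two wrist places.

To row units: -0.037 m / 0.4 = -0.0925, -0.0067 m / 0.4 = -0.0168.

```bash
cat > st.py <<'E'
from h import *
def black(d,vmax=40,box=(150,140,410,245)):
    x0,y0,x1,y1=box;im=d['image'][y0:y1,x0:x1];hsv=cv2.cvtColor(im,cv2.COLOR_RGB2HSV)
    m=(hsv[...,2]<vmax).astype(np.uint8)
    k=(hsv[...,1]>75).astype(np.uint8)
    for nm,mm in(('blk',m),('col',k)):
        for c in cv2.findContours(mm,0,1)[0]:
            if cv2.contourArea(c)>60:
                r=cv2.minAreaRect(c);print(nm,np.round([r[0][0]+x0,r[0][1]+y0],1),np.round(r[1]),round(r[2]),'bb',np.add(cv2.boundingRect(c),(x0,y0,0,0)))
E
echo '{"increments": [[-0.0168,-0.0925,0,0,0,0],[-0.0168,-0.0925,0,0,0,0],[-0.0168,-0.0925,0,0,0,0],[-0.0168,-0.0925,0,0,0,0],[-0.0168,-0.0925,0,0,0,0],[-0.0168,-0.0925,0,0,0,0]]}' | python3 -m pendant
python3 - <<'E'
from st import *
d=cam('wrist','wa.png');print(np.round(proj(d,(.426,.083,.03))));black(d,box=(0,120,300,245))
E
echo '{"increments": [[-0.0168,-0.0925,0,0,0,0],[-0.0168,-0.0925,0,0,0,0],[-0.0168,-0.0925,0,0,0,0],[-0.0168,-0.0925,0,0,0,0],[-0.0168,-0.0925,0,0,0,0],[0,0,0,0,0,0],[0,0,0,0,0,0]]}' | python3 -m pendant
python3 - <<'E'
from st import *
d=cam('wrist','wb.png');print(np.round(proj(d,(.426,.083,.012))),np.round(proj(d,(.426,.083,.051))));black(d)
E
```

```text
time: 10.25
tool_pos: [0.4594, -0.0993, 0.3317]
tool_rot: [-3.14, 0.004, 0.001]
contact_force: [0.4, 0.1, 0.3]
opening: 0.0699
grip_force: 0.0
[ 72. 239.]
blk [ 91.  234.5] [ 19. 102.] 90 bb [ 40 225 103  20]
blk [269.8 173.7] [53. 31.] 4 bb [244 157  54  33]
col [ 86.3 228.3] [35. 23.] 45 bb [ 68 215  33  28]
col [270.8 157.9] [57. 59.] 27 bb [243 127  57  62]
col [ 53.8 149.3] [ 56. 113.] 85 bb [  0 120 113  63]
time: 10.88
tool_pos: [0.4259, 0.0855, 0.3322]
tool_rot: [3.141, 0.003, 0.006]
contact_force: [0.8, -1.1, -0.3]
opening: 0.07
grip_force: 0.0
[277. 199.] [278. 209.]
blk [277.8 201.8] [28. 28.] 45 bb [264 188  31  30]
col [313.5 241.5] [ 5. 45.] 90 bb [291 239  46   6]
col [277.4 195.7] [32. 35.] 87 bb [260 180  36  33]
col [204.  144.5] [ 9. 96.] 90 bb [156 140  97  10]
```

The stopper is confirmed at (.426,.083): the knob box is centred at u 278 against 277 predicted, with its top at v 180 as predicted. Gripping just above the knob.

To row units: 0.0187 m / 0.4 = 0.0468, 0.0025 m / 0.4 = 0.0063.

```bash
echo '{"increments": [[0,0.0063,0.0468,0,0,0],[0,0,0.0468,0,0,0],[0,0,0.0468,0,0,0],[0,0,0.0468,0,0,0],[0,0,0.0468,0,0,0],[0,0,0.0468,0,0,0],[0,0,0.0468,0,0,0],[0,0,0,0,0,0]]}' | python3 -m pendant
echo '{"increments": [[0,0,0,0,0,0],[0,0,0,0,0,0],[0,0,0,0,0,0],[0,0,0,0,0,0],[0,0,0,0,0,0],[0,0,0,0,0,0],[0,0,0,0,0,0],[0,0,0,0,0,0]]}' | python3 -m pendant 0.005 20
echo '{"increments": [[0,0,0,0,0,0],[0,0,0,0,0,0],[0,0,0,0,0,0],[0,0,0,0,0,0]]}' | python3 -m pendant 
echo '{"increments": [[0,0,-0.05,0,0,0],[0,0,-0.05,0,0,0],[0,0,-0.05,0,0,0],[0,0,-0.025,0,0,0],[0,0,0,0,0,0],[0,0,0,0,0,0],[0,0,0,0,0,0]]}' | python3 -m pendant
python3 - <<'E'
from st import *
d=cam('wrist','wc.png');cam('side','sidec.png');o=robot.observe();p=o['tool_pos'];print(p,o['tool_rot'])
print(proj(d,(p[0],p[1],p[2]-.2+.011)),proj(d,(p[0],p[1],p[2]-.2+.051)));black(d,box=(150,120,410,270))
E
```

```text
time: 11.6
tool_pos: [0.4257, 0.0797, 0.1996]
tool_rot: [3.141, 0.007, -0.001]
contact_force: [-1.5, 0.4, 0.4]
opening: 0.0699
grip_force: 0.0
time: 12.27
tool_pos: [0.4266, 0.0812, 0.203]
tool_rot: [-3.142, -0.001, 0.001]
contact_force: [0.4, 1.6, 0.9]
opening: 0.0209
grip_force: 6.3
time: 12.6
tool_pos: [0.4267, 0.0812, 0.203]
tool_rot: [-3.142, -0.001, 0.001]
contact_force: [0.5, 1.9, 2.9]
opening: 0.0204
grip_force: 20.1
time: 13.18
tool_pos: [0.4262, 0.081, 0.2719]
tool_rot: [3.141, 0.002, 0.001]
contact_force: [-0.8, 0.3, -0.6]
opening: 0.0203
grip_force: 19.8
[0.42621604 0.0810689  0.27178136] [3.14142492e+00 2.20260007e-03 8.02724475e-04]
(np.float64(274.5740631265738), np.float64(252.97147419828013)) (np.float64(274.59165874696214), np.float64(288.4660226842786))
blk [364. 256.] [90. 26.] 0 bb [319 243  91  27]
blk [190.5 256. ] [26. 81.] 90 bb [150 243  82  27]
blk [274.5 255. ] [28. 59.] 90 bb [245 241  60  29]
blk [269.5 223.1] [ 7. 33.] 81 bb [254 219  33  11]
col [321.5 263.5] [11.  9.] 90 bb [317 258  10  12]
col [228. 263.] [12. 10.] 90 bb [223 257  11  13]
col [275.  235.5] [33. 54.] 90 bb [248 219  55  34]
col [236.4 137.5] [ 19. 176.] 84 bb [150 120 175  36]
```

The stopper is held (opening 20 mm) and the knob is centred on the tool axis. Carrying it to the small brown cup.

To row units: 0.0362 m / 0.4 = 0.0905, 0.014 m / 0.4 = 0.035.

```bash
echo '{"increments": [[0.035,0.0905,0,0,0,0],[0.035,0.0905,0,0,0,0],[0.035,0.0905,0,0,0,0],[0.035,0.0905,0,0,0,0],[0.035,0.0905,0,0,0,0],[0,0,0,0,0,0],[0,0,0,0,0,0],[0,0,0,0,0,0]]}' | python3 -m pendant
python3 - <<'E'
from st import *
d=cam('wrist','wd.png');s=cam('side','sided.png');o=robot.observe();p=o['tool_pos'];print(p)
c=(.4963,-.1002)
print('cup',proj(d,(*c,.019)),proj(d,(*c,.0)));black(d,box=(200,150,350,262))
im=np.hstack([cv2.resize(d['image'][150:300,180:380],(533,400),interpolation=2),cv2.resize(s['image'][165:235,265:325],(343,400),interpolation=2)])[:,:800]
cv2.imwrite('pics/cd.png',im[:,:,::-1])
E
```

```text
time: 13.95
tool_pos: [0.4962, -0.0996, 0.2717]
tool_rot: [-3.141, 0.003, 0.0]
contact_force: [0.2, -0.1, -0.8]
opening: 0.0205
grip_force: 19.8
[ 0.49616654 -0.09875681  0.2722649 ]
cup (np.float64(275.7864914135488), np.float64(219.53369453081103)) (np.float64(275.7267791592861), np.float64(212.6918429266251))
blk [333.5 251.5] [19. 31.] 90 bb [318 242  32  20]
blk [215.5 251.5] [19. 31.] 90 bb [200 242  32  20]
blk [275. 251.] [20. 56.] 90 bb [247 241  57  21]
blk [272.8 208.5] [59. 72.] 88 bb [237 179  73  61]
col [273.5 215. ] [76. 72.] 87 bb [238 177  72  78]
```

View pics/cd.png

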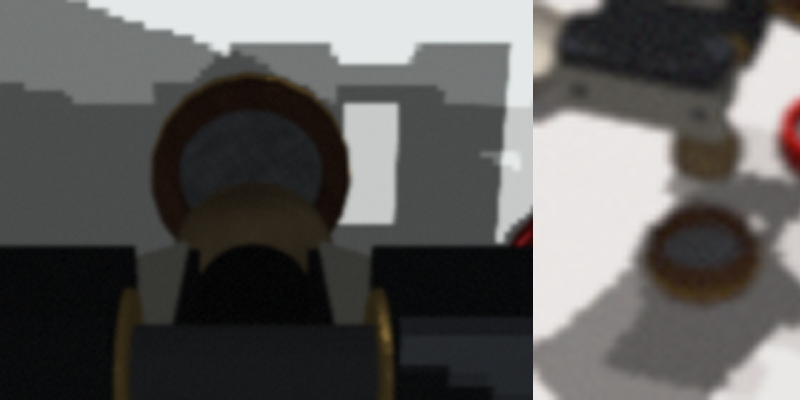

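The crop shows the cup centred at column 250 and the knob at about 258, so the knob is about 2 mm toward -y. The side crop shows x aligned. I shift +1.5 mm in y and lower with force checks.

Units first: shifts go in shares of 400 mm and turns go in shares of 360 degrees. So 0.013 m / 0.4 = 0.0325, -0.0015 m / 0.4 = -0.0038.

```bash
echo '{"increments": [[0,-0.0038,0.0325,0,0,0],[0,0,0.0325,0,0,0],[0,0,0.0325,0,0,0],[0,0,0.015,0,0,0],[0,0,0,0,0,0],[0,0,0,0,0,0]]}' | python3 -m pendant
echo '{"increments": [[0,0,0.01,0,0,0],[0,0,0.01,0,0,0],[0,0,0.0075,0,0,0],[0,0,0,0,0,0],[0,0,0,0,0,0]]}' | python3 -m pendant
```

```text
time: 14.55
tool_pos: [0.4967, -0.0977, 0.2279]
tool_rot: [-3.141, 0.0, 0.002]
contact_force: [1.0, 0.2, -0.3]
opening: 0.0203
grip_force: 19.8
time: 14.97
tool_pos: [0.4967, -0.0984, 0.2167]
tool_rot: [3.142, 0.0, 0.001]
contact_force: [0.5, 0.5, -0.8]
opening: 0.0201
grip_force: 19.8
```

Free in the well with no load. Down to the felt.

To row units: 0.003 m / 0.4 = 0.0075, 0.002 m / 0.4 = 0.005.

```bash
echo '{"increments": [[0,0,0.0075,0,0,0],[0,0,0.005,0,0,0],[0,0,0,0,0,0],[0,0,0,0,0,0]]}' | python3 -m pendant
echo '{"increments": [[0,0,0.0025,0,0,0],[0,0,0.0025,0,0,0],[0,0,0,0,0,0],[0,0,0,0,0,0]]}' | python3 -m pendant
```

```text
time: 15.3
tool_pos: [0.4967, -0.0984, 0.2117]
tool_rot: [-3.142, 0.0, 0.001]
contact_force: [-0.7, -0.8, 0.3]
opening: 0.0206
grip_force: 19.8
time: 15.63
tool_pos: [0.4968, -0.0984, 0.21]
tool_rot: [3.141, -0.001, 0.001]
contact_force: [0.0, 0.1, 2.0]
opening: 0.0206
grip_force: 19.9
```

To row units: -0.03 m / 0.4 = -0.075.

```bash
echo '{"increments": [[0,0,0,0,0,0],[0,0,0,0,0,0],[0,0,0,0,0,0],[0,0,0,0,0,0],[0,0,0,0,0,0]]}' | python3 -m pendant 0.06
echo '{"increments": [[0,0,-0.075,0,0,0],[0,0,-0.075,0,0,0],[0,0,-0.075,0,0,0],[0,0,-0.075,0,0,0],[0,0,0,0,0,0],[0,0,0,0,0,0]]}' | python3 -m pendant
python3 - <<'E'
from st import *
d=cam('wrist','we.png');s=cam('side','sidee.png');o=robot.observe();print(o['tool_pos'])
for z in(.018,.058):print(np.round(proj(d,(.4967,-.0984,z)),1),np.round(proj(s,(.4967,-.0984,z)),1))
black(d,box=(200,130,350,245))
black(s,box=(275,180,308,225))
im=np.hstack([cv2.resize(d['image'][130:250,220:340],(400,400),interpolation=2),cv2.resize(s['image'][170:230,265:325],(400,400),interpolation=2)]);cv2.imwrite('pics/ce.png',im[:,:,::-1])
E
```

```text
time: 16.05
tool_pos: [0.4967, -0.0983, 0.2097]
tool_rot: [3.142, 0.0, 0.001]
contact_force: [0.5, -1.3, 0.0]
opening: 0.0492
grip_force: 0.0
time: 16.55
tool_pos: [0.4969, -0.0984, 0.3314]
tool_rot: [3.14, -0.004, 0.001]
contact_force: [-0.5, 0.4, -1.2]
opening: 0.06
grip_force: 0.0
[ 0.49631928 -0.09821434  0.32903401]
[274.1 203.1] [294.8 206. ]
[274.2 214.7] [294.8 195.2]
blk [274.5 200.5] [59. 59.] 0 bb [245 171  60  60]
col [274.  200.5] [59. 58.] 90 bb [245 171  59  60]
col [295. 210.] [14. 18.] 90 bb [286 203  19  15]
```

To row units: 0.0312 m / 0.4 = 0.078, -0.0202 m / 0.4 = -0.0505.

```bash
python3 - <<'E'
from h import *
s=dict(np.load('sidee.png.npz'));w=dict(np.load('we.png.npz'))
g=cv2.cvtColor(s['image'],cv2.COLOR_RGB2GRAY);print(g[186:216:2,286:304:2])
g=cv2.cvtColor(w['image'],cv2.COLOR_RGB2GRAY);print(g[172:238:5,244:306:5])
E
echo '{"increments": [[-0.0505,0.078,0,0,0,0],[-0.0505,0.078,0,0,0,0],[-0.0505,0.078,0,0,0,0],[-0.0505,0.078,0,0,0,0],[-0.0505,0.078,0,0,0,0],[-0.0505,0.078,0,0,0,0]]}' | python3 -m pendant 0.09
echo '{"increments": [[0,0,0,0,0,-0.0195],[0,0,0,0,0,-0.0195],[0,0,0,0,0,-0.0195],[0,0,0,0,0,-0.0195],[0,0,0,0,0,-0.0195],[0,0,0,0,0,-0.0195],[0,0,0,0,0,-0.0195]]}' | python3 -m pendant
echo '{"increments": [[0,0,0,0,0,-0.0195],[0,0,0,0,0,-0.0195],[0,0,0,0,0,-0.0195],[0,0,0,0,0,-0.0195],[0,0,0,0,0,-0.0195],[0,0,0,0,0,-0.0195],[0,0,0,0,0,0],[0,0,0,0,0,0]]}' | python3 -m pendant
cat > rd.py <<'E'
from h import *
def rows(d,vs,smin=75,umin=150,umax=410):
    hsv=cv2.cvtColor(d['image'],cv2.COLOR_RGB2HSV)
    for v in vs:
        u=np.where((hsv[v,umin:umax,1]>smin))[0]+umin
        if len(u): print(v,u.min(),u.max(),len(u),(u.min()+u.max())/2)
E
python3 - <<'E'
from rd import *
d=cam('wrist','wf.png');o=robot.observe();print(o['tool_pos'],o['tool_rot'])
rows(d,range(100,244,12))
print(np.round(proj(d,(.3757,-.2858,.0155))),np.round(proj(d,(.3735,-.1858,.0155))))
E
```

```text
[[230 230 231 230 231 231 228 214 212]
 [230 230 230 231 232 231 220 205 202]
 [231 231 230 230 231 228 214 205 205]
 [230 231 230 230 230 227 216 205 205]
 [230 219 177 212 194 187 201 204 209]
 [228 178 126  82  35  63 118 162 184]
 [219 141 121  46  16  24  76  91  93]
 [217 163 101  42  16  18  61  88  91]
 [146  81  41  22  18  13  31  55  79]
 [ 79  34  38  20  17  16  38  37  47]
 [ 48  39  51  50  37  40  55  52  36]
 [ 37  44  56  60  60  56  58  52  36]
 [ 37  33  51  55  63  59  57  45  37]
 [ 50  36  38  43  48  43  34  40  39]
 [ 74  49  43  38  38  39  41  44  56]]
[[106 105 105 105  56  27  17  35  59 103 106 105 106]
 [ 82  83  63  19  16  14  12  14  22  18  68 105 106]
 [ 67  63  14  13  15  25  25  27  16  15  20  63  80]
 [ 67  18  15  23  25  24  26  28  28  27  14  14  68]
 [ 65  15  18  28  32  33  32  33  34  32  23  15  54]
 [ 50  16  27  32  32   5   6   3  28  33  28  14  37]
 [ 48  16  27  35   6   3   5   4   4  29  28  14  27]
 [ 60  18  21  35   5   5   5   6   4  29  27  13  48]
 [ 66  17  16  30   6   4   7   4   4  27  13  14  65]
 [ 67  39  17  15  
[... 352 characters left out ...]
 [0.2, -0.6, 0.0]
opening: 0.0894
grip_force: 0.0
time: 17.73
tool_pos: [0.3754, -0.2854, 0.3281]
tool_rot: [-3.138, -0.0, 0.864]
contact_force: [0.1, 0.6, 0.5]
opening: 0.0901
grip_force: 0.0
time: 18.4
tool_pos: [0.3755, -0.2855, 0.3286]
tool_rot: [-3.14, -0.002, 1.589]
contact_force: [-0.0, 0.2, 1.0]
opening: 0.0899
grip_force: 0.0
[ 0.37552388 -0.2855117   0.32888339] [-3.14024666e+00 -1.43560304e-03  1.58928503e+00]
100 250 409 58 329.5
112 252 409 57 330.5
124 255 403 54 329.0
136 258 389 56 323.5
148 259 280 22 269.5
160 260 280 21 270.0
172 260 281 22 270.5
184 159 282 26 220.5
196 161 282 24 221.5
208 161 409 33 285.0
220 162 409 53 285.5
232 151 409 61 280.0
[275. 202.] [275.  85.]
```

The stopper stands upright and centred in its cup. The muddler is about 4 mm off in x because my first mask had clipped it, so I measure its axis again.

```bash
python3 - <<'E'
from rd import *
d=dict(np.load('wf.png.npz'))
hsv=cv2.cvtColor(d['image'],cv2.COLOR_RGB2HSV);m=(hsv[...,1]>75).astype(np.uint8)
P=[]
for v in range(60,244,6):
    u=np.where(m[v,225:310])[0]+225
    if len(u)<8: continue
    L=plane(d,u.min()-.5,v,.0155);R=plane(d,u.max()+.5,v,.0155);P.append((L+R)/2);print(v,u.min(),u.max(),np.round((L+R)/2,4),'w',round(np.linalg.norm(L-R),4))
P=np.array(P);a=np.polyfit(P[:,1],P[:,0],1);print(a,'x at mid',np.polyval(a,-.2855))
s=cam('side','sidef.png');h=cv2.cvtColor(s['image'],cv2.COLOR_RGB2HSV)[140:210,335:375]
mm=(h[...,1]>90).astype(np.uint8);c=max(cv2.findContours(mm,0,1)[0],key=cv2.contourArea);r=cv2.minAreaRect(c);print(r)
b=cv2.boxPoints(r)+[335,140];b=b[np.argsort(b[:,1])];e1=b[:2].mean(0);e2=b[2:].mean(0);p,q=plane(s,*e1,.0155),plane(s,*e2,.0155);print(p,q,(p+q)/2,np.linalg.norm(p-q))
E
```

```text
84 253 280 [ 0.3668 -0.1854  0.0155] w 0.0233
90 250 283 [ 0.3669 -0.1901  0.0155] w 0.0284
96 250 283 [ 0.3669 -0.1948  0.0155] w 0.0285
102 251 283 [ 0.3674 -0.1996  0.0155] w 0.0278
108 251 283 [ 0.3675 -0.2044  0.0155] w 0.0279
114 252 282 [ 0.3675 -0.2093  0.0155] w 0.0263
120 254 281 [ 0.368  -0.2142  0.0155] w 0.0239
126 256 280 [ 0.3685 -0.2192  0.0155] w 0.0214
132 257 279 [ 0.3686 -0.2242  0.0155] w 0.0198
138 258 280 [ 0.3695 -0.2292  0.0155] w 0.0199
144 259 280 [ 0.37   -0.2343  0.0155] w 0.0191
150 259 280 [ 0.3701 -0.2394  0.0155] w 0.0192
156 259 280 [ 0.3702 -0.2446  0.0155] w 0.0193
162 260 280 [ 0.3707 -0.2498  0.0155] w 0.0185
168 260 281 [ 0.3712 -0.2551  0.0155] w 0.0195
174 260 281 [ 0.3713 -0.2604  0.0155] w 0.0196
180 261 281 [ 0.3718 -0.2658  0.0155] w 0.0187
186 261 282 [ 0.3724 -0.2712  0.0155] w 0.0197
192 262 282 [ 0.3729 -0.2767  0.0155] w 0.0189
198 262 282 [ 0.373  -0.2823  0.0155] w 0.019
204 263 282 [ 0.3735 -0.2878  0.0155] w 0.0182
210 263 282 [ 0.3736 -0.2935  0.0155] w 0.0183
216 264 283 [ 0.3746 -0.2991  0.0155] w 0.0184
222 264 283 [ 0.3747 -0.3049  0.0155] w 0.0185
228 264 284 [ 0.3753 -0.3107  0.0155] w 0.0195
234 264 284 [ 0.3754 -0.3165  0.0155] w 0.0196
240 264 285 [ 0.376  -0.3225  0.0155] w 0.0206
[-0.07064083  0.35315342] x at mid 0.3733213777712233
((17.857240676879883, 36.58689498901367), (7.9834303855896, 46.32490921020508), 13.671307563781738)
[ 0.38371833 -0.3897416   0.0155    ] [ 0.36600132 -0.17399682  0.0155    ] [ 0.37485982 -0.28186921  0.0155    ] 0.2164710194972933
```

Muddler: centre (.3733,-.285), axis yaw .071. I align, descend and grip.

To row units: 0.021 m / 0.4 = 0.0525, 0.02 m / 0.4 = 0.05, -0.052 rad / 6.2832 = -0.0083.

```bash
echo '{"increments": [[0,-0.0055,0.05,0,0,-0.0083],[0,0,0.0525,0,0,0],[0,0,0.0525,0,0,0],[0,0,0.0525,0,0,0],[0,0,0.0525,0,0,0],[0,0,0.0525,0,0,0],[0,0,0.045,0,0,0],[0,0,0,0,0,0]]}' | python3 -m pendant
echo '{"increments": [[0,0,0,0,0,0],[0,0,0,0,0,0],[0,0,0.0075,0,0,0],[0,0,0,0,0,0]]}' | python3 -m pendant
```

```text
time: 19.17
tool_pos: [0.3726, -0.2848, 0.1839]
tool_rot: [-3.138, -0.005, 1.643]
contact_force: [-1.2, 0.6, -0.6]
opening: 0.0901
grip_force: 0.0
time: 19.5
tool_pos: [0.3736, -0.2859, 0.1845]
tool_rot: [3.14, 0.001, 1.645]
contact_force: [-0.3, 0.7, -0.1]
opening: 0.0899
grip_force: 0.0
```

To row units: 0.002 m / 0.4 = 0.005.

```bash
echo '{"increments": [[0,0,0.005,0,0,0],[0,0,0,0,0,0],[0,0,0,0,0,0],[0,0,0,0,0,0],[0,0,0,0,0,0],[0,0,0,0,0,0],[0,0,0,0,0,0],[0,0,0,0,0,0]]}' | python3 -m pendant 0.01 25
echo '{"increments": [[0,0,0,0,0,0],[0,0,0,0,0,0],[0,0,0,0,0,0],[0,0,0,0,0,0]]}' | python3 -m pendant 
echo '{"increments": [[0,0,-0.05,0,0,0],[0,0,-0.075,0,0,0],[0,0,-0.075,0,0,0],[0,0,-0.075,0,0,0],[0,0,0,0,0,0],[0,0,0,0,0,0],[0,0,0,0,0,0]]}' | python3 -m pendant
python3 - <<'E'
from rd import *
d=cam('wrist','wg.png');o=robot.observe();print(o['tool_pos'],o['tool_rot'])
hsv=cv2.cvtColor(d['image'],cv2.COLOR_RGB2HSV)
z=o['tool_pos'][2]-.1825+.0155
for v in range(60,244,12):
    u=np.where(hsv[v,225:320,1]>75)[0]+225
    if len(u)>8: print(v,u.min(),u.max(),np.round((plane(d,u.min(),v,z)+plane(d,u.max(),v,z))/2,4))
E
```

```text
time: 20.17
tool_pos: [0.3735, -0.2857, 0.1818]
tool_rot: [3.142, 0.0, 1.645]
contact_force: [0.4, 0.1, 0.1]
opening: 0.0413
grip_force: 0.0
time: 20.5
tool_pos: [0.3734, -0.2857, 0.1818]
tool_rot: [-3.142, 0.0, 1.645]
contact_force: [0.1, -0.0, -0.4]
opening: 0.0305
grip_force: 25.0
time: 21.08
tool_pos: [0.3731, -0.2853, 0.2912]
tool_rot: [-3.141, -0.001, 1.645]
contact_force: [-0.3, 0.8, -1.9]
opening: 0.0302
grip_force: 25.0
[ 0.37306518 -0.28528697  0.29063531] [-3.14003136e+00 -1.87884932e-03  1.64529997e+00]
60 240 312 [ 0.3671 -0.1921  0.1236]
72 240 311 [ 0.3672 -0.1967  0.1236]
84 240 311 [ 0.3675 -0.2014  0.1236]
96 242 309 [ 0.3679 -0.2061  0.1236]
108 245 306 [ 0.3683 -0.2109  0.1236]
120 247 303 [ 0.3684 -0.2158  0.1236]
132 251 300 [ 0.369  -0.2208  0.1236]
144 252 299 [ 0.3694 -0.2259  0.1236]
156 252 298 [ 0.3696 -0.2311  0.1236]
168 252 298 [ 0.3699 -0.2363  0.1236]
180 252 298 [ 0.3704 -0.2417  0.1236]
192 253 297 [ 0.3708 -0.2472  0.1236]
204 253 297 [ 0.3712 -0.2527  0.1236]
216 253 297 [ 0.3716 -0.2584  0.1236]
228 254 296 [ 0.372  -0.2642  0.1236]
240 254 295 [ 0.3722 -0.2701  0.1236]
```

The muddler is held, with its axis aligned with the tool. Before moving, I measure the cradle foot and forks in the stored views.

```bash
python3 - <<'E'
from h import *
d=dict(np.load('w3.png.npz'));hsv=cv2.cvtColor(d['image'],cv2.COLOR_RGB2HSV).astype(int)
H,S,V=hsv[...,0],hsv[...,1],hsv[...,2]
def rep(m,box,z,n,d):
    x0,y0,x1,y1=box;q=np.zeros(m.shape,np.uint8);q[y0:y1,x0:x1]=m[y0:y1,x0:x1]
    for c in cv2.findContours(q,0,1)[0]:
        if cv2.contourArea(c)<8: continue
        r=cv2.minAreaRect(c);b=cv2.boxPoints(r);P=np.array([plane(d,*p,z)[:2] for p in b]);w=cv2.minAreaRect(P.astype(np.float32)*1000)
        print(n,'px',np.round(r[0],1),'a',cv2.contourArea(c),'world mm',np.round(w[0],1),np.round(w[1],1),round(w[2],2))
fork=(H>=14)&(S>75);foot=(H<12)&(S>75)
print('hues',H[92,150:200:10],H[68:72,78:82].ravel())
rep(foot,(60,40,260,140),.012,'foot',d);rep(fork,(60,40,260,140),.03,'fork',d)
for n in('scene0','side0'):
    e=dict(np.load(n+'.png.npz'));h=cv2.cvtColor(e['image'],cv2.COLOR_RGB2HSV).astype(int)
    bx=(145,255,215,320) if n=='scene0' else (200,285,265,375)
    rep((h[...,0]<12)&(h[...,1]>75),bx,.012,n+' foot',e)
    rep((h[...,0]>=15)&(h[...,0]<40)&(h[...,1]>75),bx,.03,n+' fork',e)
# foot midline row-edges in clean columns
for u in range(110,215,15):
    v=np.where(foot[40:140,u])[0]+40;a=plane(d,u,v.min()-.5,.012);b=plane(d,u,v.max()+.5,.012);print(u,v.min(),v.max(),np.round((a+b)/2,4),np.round(np.linalg.norm(a-b),4))
E
```

```text
hues [10 10 10 10 10] [20 19 19 18 19 19 19 19 19 19 19 19 19 19 19 20]
foot px [92.5 95. ] a 127.0 world mm [497.4 394.3] [34.4  7.5] 5.07
foot px [156.2  93.4] a 6096.0 world mm [498.7 328. ] [ 54.  142.4] 3.99
foot px [232.3  87.8] a 548.0 world mm [504.9 245.6] [53.8 16.9] 2.13
fork px [93.2 91.7] a 498.0 world mm [498.6 384.1] [58.9 29.7] 5.67
fork px [223.8  84.2] a 443.0 world mm [506.3 251.9] [58.3 16.4] 3.19
scene0 foot px [212.5 317.5] a 11.0 world mm [359.6 324.5] [ 8.9 22. ] 4.94
scene0 foot px [203.  277.5] a 13.0 world mm [484.6 249.2] [11.2 20.3] 84.79
scene0 foot px [178.7 292.8] a 613.5 world mm [496.2 331.5] [ 55.4 160.3] 2.84
scene0 foot px [212. 261.] a 17.0 world mm [512.2 187.8] [12.4 33.1] 47.6
scene0 fork px [160.8 299.5] a 29.0 world mm [502.7 390.6] [59.8 24.9] 7.51
scene0 fork px [196.3 273.5] a 20.0 world mm [498.7 260.8] [37.5 25. ] 27.46
side0 foot px [232.8 333.8] a 1085.5 world mm [501.3 322.8] [ 58.5 176.2] 4.03
side0 foot px [256.  287.5] a 52.5 world mm [497.4 194.4] [38.8 14.8] 18.35
side0 fork px [223.8 354.2] a 102.0 world mm [491.4 389.1] [45.7 26.9] 21.91
side0 fork px [242.  305.3] a 60.0 world mm [502.9 263.7] [43.4 20.4] 6.63
110 70 123 [0.4956 0.376  0.012 ] 0.055
125 69 122 [0.4967 0.3599 0.012 ] 0.0548
140 68 121 [0.4977 0.3438 0.012 ] 0.0547
155 67 120 [0.4988 0.3278 0.012 ] 0.0546
170 66 119 [0.4999 0.3118 0.012 ] 0.0544
185 65 118 [0.5009 0.2958 0.012 ] 0.0543
200 64 117 [0.502  0.2798 0.012 ] 0.0542
```

Cradle: centre (.4994,.3185), yaw .066. The midline widths are 55 mm and the fork spacing is 132 mm, both as given. Carrying the muddler there.

To row units: 0.037 m / 0.4 = 0.0925, 0.01067 m / 0.4 = 0.0267.

```bash
echo '{"increments": [[0.0925,0.0267,0,0,0,0],[0.0925,0.0267,0,0,0,0],[0.0925,0.0267,0,0,0,0],[0.0925,0.0267,0,0,0,0],[0.0925,0.0267,0,0,0,0],[0.0925,0.0267,0,0,0,0],[0.0925,0.0267,0,0,0,0],[0.0925,0.0267,0,0,0,0]]}' | python3 -m pendant
echo '{"increments": [[0.0925,0.0267,0,0,0,0],[0.0925,0.0267,0,0,0,0],[0.0925,0.0267,0,0,0,0],[0.0925,0.0267,0,0,0,0],[0.0925,0.0267,0,0,0,0],[0.0925,0.0267,0,0,0,0],[0.0925,0.0267,0,0,0,0],[0.0925,0.0267,0,0,0,0]]}' | python3 -m pendant
echo '{"increments": [[0,0,0,0,0,0],[0,0,0,0,0,0],[0,0,0,0,0,0]]}' | python3 -m pendant
python3 - <<'E'
from h import *
d=cam('wrist','wh.png');s=cam('side','sideh.png');c=cam('scene','sceneh.png');o=robot.observe();print(o['tool_pos'],o['tool_rot'])
hsv=cv2.cvtColor(d['image'],cv2.COLOR_RGB2HSV).astype(int);fork=((hsv[...,0]>=15)&(hsv[...,0]<40)&(hsv[...,1]>90)).astype(np.uint8);fork[244:]=0
for k in cv2.findContours(fork,0,1)[0]:
    if cv2.contourArea(k)>8: print('gold',cv2.boundingRect(k),cv2.contourArea(k))
C=np.array([.4994,.3185]);ay=np.array([-np.sin(.0664),np.cos(.0664)]);ax=np.array([ay[1],-ay[0]])
for sx in(-1,1):
    p=C+ay*.066+ax*sx*.0205;print('tip pred',np.round(proj(d,(*p,.047))))
    p=C+ay*.082+ax*sx*.028;print('corner pred',np.round(proj(d,(*p,.012))))
for u in range(180,400,6):
    col=np.where(hsv[:240,u,1]>75)[0]
    if len(col):print(u,col.min(),col.max(),end='; ')
E
```

```text
time: 21.8
tool_pos: [0.4361, 0.0178, 0.2904]
tool_rot: [-3.139, -0.001, 1.645]
contact_force: [1.4, -0.5, -1.5]
opening: 0.0305
grip_force: 25.0
time: 22.47
tool_pos: [0.4993, 0.3193, 0.2896]
tool_rot: [-3.138, 0.002, 1.646]
contact_force: [0.9, -1.2, -0.5]
opening: 0.0303
grip_force: 25.0
time: 22.72
tool_pos: [0.4991, 0.3172, 0.2898]
tool_rot: [-3.138, 0.002, 1.646]
contact_force: [0.7, 0.2, -1.5]
opening: 0.0301
grip_force: 25.0
[0.49962115 0.31620854 0.29119627] [-3.14013848e+00  8.05042556e-04  1.64384401e+00]
gold (103, 199, 6, 5) 15.5
gold (94, 148, 5, 6) 16.5
gold (303, 116, 16, 14) 136.0
gold (236, 116, 12, 14) 109.5
tip pred [245. 124.]
corner pred [239. 101.]
tip pred [308. 124.]
corner pred [315. 102.]
240 48 129; 246 36 239; 252 32 239; 258 30 239; 264 29 239; 270 28 239; 276 28 239; 282 28 239; 288 29 239; 294 30 239; 300 32 239; 306 38 239; 312 51 139; 318 119 126;
```

The forks appear at u 236–248 and 303–319, so centred at 277.5 against the predicted 276.5, and the muddler is at 276. Lowering.

To row units: 0.02 m / 0.4 = 0.05, 0.001 m / 0.4 = 0.0025.

```bash
echo '{"increments": [[0.0025,0.0013,0.05,0,0,0],[0,0,0.05,0,0,0],[0,0,0.05,0,0,0],[0,0,0.0375,0,0,0],[0,0,0.0125,0,0,0],[0,0,0,0,0,0],[0,0,0,0,0,0]]}' | python3 -m pendant
echo '{"increments": [[0,0,0.0075,0,0,0],[0,0,0.0075,0,0,0],[0,0,0.005,0,0,0],[0,0,0,0,0,0],[0,0,0,0,0,0]]}' | python3 -m pendant
```

```text
time: 23.45
tool_pos: [0.5004, 0.3179, 0.2124]
tool_rot: [3.141, -0.0, 1.644]
contact_force: [-0.1, -0.0, -1.5]
opening: 0.0306
grip_force: 25.0
time: 23.87
tool_pos: [0.5, 0.3185, 0.2039]
tool_rot: [3.141, 0.0, 1.645]
contact_force: [0.9, -0.4, -1.6]
opening: 0.0303
grip_force: 25.0
```

To row units: 0.002 m / 0.4 = 0.005, 0.001 m / 0.4 = 0.0025.

```bash
echo '{"increments": [[-0.0013,0,0.005,0,0,0],[0,0,0.0025,0,0,0],[0,0,0,0,0,0],[0,0,0,0,0,0]]}' | python3 -m pendant
echo '{"increments": [[0,0,0.0025,0,0,0],[0,0,0,0,0,0],[0,0,0,0,0,0]]}' | python3 -m pendant
python3 - <<'E'
from h import *
s=cam('side','sidei.png');c=cam('scene','scenei.png')
C=np.array([.4994,.3185]);ay=np.array([-np.sin(.0664),np.cos(.0664)])
for n,e in(('side',s),('scene',c)):
    h=cv2.cvtColor(e['image'],cv2.COLOR_RGB2HSV)
    print(n,[np.round(proj(e,(*(C+ay*t),.034))).astype(int).tolist() for t in(-.1,-.066,.066,.1)])
im=np.hstack([cv2.resize(s['image'][275:375,190:270],(320,400),interpolation=2),cv2.resize(c['image'][250:320,140:220],(457,400),interpolation=2)]);cv2.imwrite('pics/ci.png',im[:,:,::-1])
E
```

```text
time: 24.2
tool_pos: [0.4999, 0.3179, 0.2008]
tool_rot: [-3.141, 0.0, 1.645]
contact_force: [-1.3, -0.3, 0.4]
opening: 0.0302
grip_force: 25.0
time: 24.45
tool_pos: [0.4999, 0.3179, 0.2006]
tool_rot: [-3.142, 0.0, 1.645]
contact_force: [-3.0, -1.3, 6.5]
opening: 0.0304
grip_force: 25.0
side [[248, 289], [243, 300], [223, 351], [217, 365]]
scene [[205, 263], [197, 270], [164, 299], [155, 307]]
```

Contact is at the expected height (.2006 against .2003). Releasing, rising and checking.

To row units: -0.03 m / 0.4 = -0.075.

```bash
echo '{"increments": [[0,0,0,0,0,0],[0,0,0,0,0,0],[0,0,0,0,0,0],[0,0,0,0,0,0],[0,0,0,0,0,0],[0,0,0,0,0,0]]}' | python3 -m pendant 0.06
echo '{"increments": [[0,0,-0.075,0,0,0],[0,0,-0.075,0,0,0],[0,0,-0.075,0,0,0],[0,0,-0.075,0,0,0],[0,0,-0.075,0,0,0],[0,0,0,0,0,0],[0,0,0,0,0,0]]}' | python3 -m pendant
python3 - <<'E'
from h import *
d=cam('wrist','wj.png');c=cam('scene','scenej.png');s=cam('side','sidej.png');print(robot.observe()['tool_pos'])
hsv=cv2.cvtColor(d['image'],cv2.COLOR_RGB2HSV).astype(int)
for v in range(20,240,10):
    u=np.where(hsv[v,225:330,1]>75)[0]+225
    if len(u):print(v,u.min(),u.max(),np.round((plane(d,u.min(),v,.034)+plane(d,u.max(),v,.034))/2,4))
C=np.array([.4994,.3185]);ay=np.array([-np.sin(.0664),np.cos(.0664)])
print('axis pred',[np.round(proj(d,(*(C+ay*t),.034))) for t in(0,.066,.1)])
E
```

```text
time: 25.05
tool_pos: [0.5002, 0.3179, 0.1997]
tool_rot: [3.142, 0.0, 1.645]
contact_force: [-0.4, -0.1, -0.3]
opening: 0.0596
grip_force: 0.0
time: 25.63
tool_pos: [0.5003, 0.318, 0.3517]
tool_rot: [3.138, -0.001, 1.645]
contact_force: [-0.3, 0.3, -0.6]
opening: 0.06
grip_force: 0.0
[0.49978983 0.31773091 0.34826751]
90 256 288 [0.4927 0.4135 0.034 ]
100 256 288 [0.4933 0.4055 0.034 ]
110 244 300 [0.4939 0.3973 0.034 ]
120 243 301 [0.4945 0.3891 0.034 ]
130 243 301 [0.4951 0.3807 0.034 ]
140 244 300 [0.4957 0.3721 0.034 ]
150 245 299 [0.4964 0.3635 0.034 ]
160 245 299 [0.497  0.3547 0.034 ]
170 245 299 [0.4976 0.3458 0.034 ]
180 245 299 [0.4983 0.3367 0.034 ]
190 245 299 [0.499  0.3275 0.034 ]
200 246 298 [0.4996 0.3182 0.034 ]
210 246 298 [0.5003 0.3087 0.034 ]
220 246 298 [0.501 0.299 0.034]
230 246 298 [0.5017 0.2892 0.034 ]
axis pred [array([272., 200.]), array([272., 126.]), array([272.,  84.])]
```

The muddler lies in both forks, on the cradle axis and centred lengthwise. Moving over the corkscrew.

To row units: -0.0342 m / 0.4 = -0.0855, 0.0015 m / 0.4 = 0.0038, -0.055 rad / 6.2832 = -0.0088.

```bash
echo '{"increments": [[0.0038,-0.0855,0,0,0,0],[0.0038,-0.0855,0,0,0,0],[0.0038,-0.0855,0,0,0,0],[0.0038,-0.0855,0,0,0,0],[0,0,0,0,0,-0.0088],[0,0,0,0,0,0],[0,0,0,0,0,0]]}' | python3 -m pendant 0.05
python3 - <<'E'
from h import *
d=cam('wrist','wk.png');o=robot.observe();print(o['tool_pos'],o['tool_rot'])
hsv=cv2.cvtColor(d['image'],cv2.COLOR_RGB2HSV).astype(int);P=[]
for v in range(90,242,6):
    u=np.where((hsv[v,235:315,1]>75)|(hsv[v,235:315,2]<60))[0]+235
    if len(u)>5:
        p=(plane(d,u.min(),v,.010)+plane(d,u.max()+1,v,.010))/2;P.append(p);print(v,u.min(),u.max(),np.round(p,4))
P=np.array(P);a=np.polyfit(P[:,1],P[:,0],1);print(a)
print(proj(d,(.3622,.3134,.01)))
E
```

```text
time: 26.37
tool_pos: [0.3634, 0.3138, 0.3491]
tool_rot: [-3.141, 0.001, 1.699]
contact_force: [-0.3, 0.2, -0.0]
opening: 0.0503
grip_force: 0.0
[0.3638477  0.31382193 0.34921704] [-3.14122056e+00  4.32047682e-04  1.69871076e+00]
138 269 280 [0.357  0.3679 0.01  ]
144 268 280 [0.3572 0.3624 0.01  ]
150 269 280 [0.3584 0.3569 0.01  ]
156 269 280 [0.3591 0.3513 0.01  ]
162 268 280 [0.3594 0.3455 0.01  ]
168 269 280 [0.3606 0.3399 0.01  ]
174 269 280 [0.3614 0.3341 0.01  ]
180 268 281 [0.3621 0.3283 0.01  ]
186 268 281 [0.3629 0.3225 0.01  ]
192 268 281 [0.3636 0.3165 0.01  ]
198 268 281 [0.3644 0.3106 0.01  ]
204 268 281 [0.3652 0.3045 0.01  ]
210 268 281 [0.366  0.2984 0.01  ]
216 270 280 [0.3673 0.2923 0.01  ]
222 270 279 [0.3676 0.2861 0.01  ]
228 270 280 [0.3689 0.2798 0.01  ]
234 270 280 [0.3697 0.2735 0.01  ]
240 270 280 [0.3706 0.2671 0.01  ]
[-0.13632547  0.40687113]
(np.float64(273.1343823498601), np.float64(194.91523250789564))
```

```bash
python3 - <<'E'
from h import *
d=dict(np.load('wk.png.npz'))
for v in(132,135,150,175,195,225):print(v,[tuple(int(q) for q in d['image'][v,u]) for u in range(258,294,2)])
e=dict(np.load('w3.png.npz'))
for u in(126,130,133,150,180,210,222,226,230):print(u,[tuple(int(q) for q in e['image'][v,u]) for v in range(202,234,2)])
E
```

```text
132 [(138, 140, 140), (138, 140, 139), (139, 141, 141), (139, 142, 141), (140, 141, 141), (140, 142, 141), (140, 141, 142), (139, 142, 142), (141, 143, 143), (140, 144, 143), (140, 144, 143), (142, 144, 143), (141, 144, 143), (142, 144, 144), (142, 144, 143), (143, 144, 144), (143, 144, 144), (142, 144, 143)]
135 [(139, 142, 141), (138, 141, 140), (138, 140, 140), (139, 141, 141), (140, 141, 141), (136, 137, 137), (128, 129, 129), (127, 129, 129), (127, 129, 129), (129, 131, 131), (127, 130, 129), (131, 133, 132), (140, 142, 142), (141, 143, 143), (142, 144, 144), (142, 144, 143), (141, 143, 143), (142, 143, 143)]
150 [(139, 142, 141), (140, 143, 142), (140, 142, 141), (139, 141, 140), (116, 117, 117), (61, 55, 53), (36, 21, 16), (42, 26, 19), (56, 41, 30), (48, 33, 23), (39, 23, 17), (47, 37, 33), (124, 124, 122), (142, 144, 143), (143, 145, 144), (142, 144, 143), (142, 144, 144), (143, 145, 144)]
175 [(88, 91, 91), (100, 102, 101), (136, 137, 137), (140, 142, 142), (133, 135, 135), (62, 57, 56), (35, 20, 13), (39, 23, 17), (41, 25, 18), (41, 25, 18), (39, 23, 17), (50, 41, 38), (11
[... 2277 characters left out ...]
2, 13, 11), (20, 11, 8), (22, 15, 12), (46, 44, 42), (123, 126, 125), (197, 200, 200), (199, 202, 201), (198, 201, 200), (199, 202, 201), (199, 202, 201), (200, 203, 202), (225, 229, 228)]
226 [(61, 61, 60), (65, 67, 65), (71, 73, 72), (71, 72, 73), (68, 69, 69), (65, 66, 66), (71, 73, 72), (109, 111, 110), (177, 180, 179), (198, 201, 199), (198, 201, 200), (198, 202, 200), (198, 201, 200), (198, 201, 200), (200, 203, 202), (225, 228, 228)]
230 [(74, 76, 75), (73, 75, 74), (74, 76, 76), (74, 76, 76), (75, 77, 77), (74, 75, 75), (75, 77, 77), (136, 138, 137), (198, 201, 200), (199, 202, 200), (199, 202, 201), (199, 202, 201), (198, 201, 200), (199, 202, 200), (200, 202, 201), (225, 228, 228)]
```

The corkscrew axis passes through (.3641,.3137) with yaw .1355. Descending.

To row units: 0.022 m / 0.4 = 0.055, 0.02 m / 0.4 = 0.05, -0.0075 rad / 6.2832 = -0.0012.

```bash
echo '{"increments": [[0,0,0.055,0,0,-0.0012],[0,0,0.055,0,0,0],[0,0,0.055,0,0,0],[0,0,0.055,0,0,0],[0,0,0.055,0,0,0],[0,0,0.055,0,0,0],[0,0,0.05,0,0,0],[0,0,0.025,0,0,0]]}' | python3 -m pendant
echo '{"increments": [[0,0,0,0,0,0],[0,0,0,0,0,0],[0,0,0,0,0,0]]}' | python3 -m pendant
```

```text
time: 27.08
tool_pos: [0.3636, 0.3132, 0.185]
tool_rot: [-3.138, 0.002, 1.706]
contact_force: [0.3, -1.0, 0.5]
opening: 0.0497
grip_force: 0.0
time: 27.33
tool_pos: [0.3639, 0.3139, 0.1885]
tool_rot: [3.14, -0.001, 1.707]
contact_force: [0.2, 0.4, 0.1]
opening: 0.0499
grip_force: 0.0
```

To row units: 0.004 m / 0.4 = 0.01, 0.0035 m / 0.4 = 0.0088.

```bash
echo '{"increments": [[0,0,0.01,0,0,0],[0,0,0.0088,0,0,0],[0,0,0,0,0,0],[0,0,0,0,0,0]]}' | python3 -m pendant
echo '{"increments": [[0,0,0,0,0,0],[0,0,0,0,0,0],[0,0,0,0,0,0],[0,0,0,0,0,0],[0,0,0,0,0,0],[0,0,0,0,0,0]]}' | python3 -m pendant 0.005 20
echo '{"increments": [[0,0,0,0,0,0],[0,0,0,0,0,0],[0,0,0,0,0,0],[0,0,0,0,0,0]]}' | python3 -m pendant
echo '{"increments": [[0,0,-0.05,0,0,0],[0,0,-0.075,0,0,0],[0,0,-0.075,0,0,0],[0,0,-0.05,0,0,0],[0,0,0,0,0,0],[0,0,0,0,0,0],[0,0,0,0,0,0]]}' | python3 -m pendant
python3 - <<'E'
from h import *
d=cam('wrist','wl.png');o=robot.observe();p=o['tool_pos'];print(p,o['tool_rot'])
hsv=cv2.cvtColor(d['image'],cv2.COLOR_RGB2HSV).astype(int);P=[];z=p[2]-.181+.01
for v in range(120,242,6):
    u=np.where((hsv[v,235:315,1]>75))[0]+235
    if len(u)>5:
        q=(plane(d,u.min(),v,z)+plane(d,u.max()+1,v,z))/2;P.append(q);print(v,u.min(),u.max(),np.round(q,4))
P=np.array(P);a=np.polyfit(P[:,1],P[:,0],1);print(a,np.polyval(a,p[1]))
E
```

```text
time: 27.67
tool_pos: [0.3632, 0.3137, 0.1804]
tool_rot: [3.141, 0.0, 1.708]
contact_force: [-0.1, -0.4, -0.4]
opening: 0.0498
grip_force: 0.0
time: 28.17
tool_pos: [0.3633, 0.3137, 0.1803]
tool_rot: [3.141, 0.0, 1.708]
contact_force: [0.0, 0.2, 0.1]
opening: 0.0161
grip_force: 20.0
time: 28.5
tool_pos: [0.3633, 0.3137, 0.1803]
tool_rot: [3.141, -0.0, 1.708]
contact_force: [0.5, 0.6, 0.8]
opening: 0.0163
grip_force: 20.0
time: 29.08
tool_pos: [0.3628, 0.3134, 0.2793]
tool_rot: [-3.14, 0.001, 1.708]
contact_force: [-0.1, 0.3, -0.8]
opening: 0.0163
grip_force: 20.0
[0.36275124 0.3134224  0.27894026] [-3.13906829e+00  1.24367603e-03  1.70784535e+00]
156 257 283 [0.3537 0.3664 0.1079]
162 258 283 [0.3543 0.3638 0.1079]
168 258 283 [0.3547 0.3611 0.1079]
174 258 283 [0.355  0.3584 0.1079]
180 258 283 [0.3554 0.3556 0.1079]
186 258 283 [0.3558 0.3528 0.1079]
192 258 283 [0.3562 0.35   0.1079]
198 258 283 [0.3565 0.3472 0.1079]
204 258 283 [0.3569 0.3443 0.1079]
210 259 283 [0.3576 0.3415 0.1079]
216 259 283 [0.3579 0.3386 0.1079]
222 258 283 [0.3581 0.3356 0.1079]
228 259 283 [0.3587 0.3327 0.1079]
234 259 282 [0.3589 0.3296 0.1079]
240 259 282 [0.3593 0.3266 0.1079]
[-0.13982017  0.40512071] 0.361297936959832
```

The corkscrew is held, aligned to the tool (axis yaw .139). Carrying it over the tray.

To row units: -0.0301 m / 0.4 = -0.0753, 0.01584 m / 0.4 = 0.0396, 0.0335 rad / 6.2832 = 0.0053.

```bash
echo '{"increments": [[-0.0753,0.0396,0,0,0,0],[-0.0753,0.0396,0,0,0,0],[-0.0753,0.0396,0,0,0,0],[-0.0753,0.0396,0,0,0,0],[-0.0753,0.0396,0,0,0,0],[-0.0753,0.0396,0,0,0,0],[-0.0753,0.0396,0,0,0,0],[0,0,0,0,0,0.0053]]}' | python3 -m pendant
echo '{"increments": [[0,0,0.05,0,0,0],[0,0,0.05,0,0,0],[0,0,0.0375,0,0,0],[0,0,0,0,0,0],[0,0,0,0,0,0],[0,0,0,0,0,0]]}' | python3 -m pendant
cat > tr.py <<'E'
from h import *
import sys
d=cam('wrist',sys.argv[1]+'.png');s=cam('side',sys.argv[1]+'s.png');o=robot.observe();p=o['tool_pos'];print(p,o['tool_rot'])
C=np.array([.5007,.119]);ay=np.array([-np.sin(.105),np.cos(.105)]);ax=np.array([ay[1],-ay[0]])
for n,t,x,z in(('tray outL',.05,-.025,.016),('tray outR',.05,.025,.016),('slotL',.05,-.0125,.016),('slotR',.05,.0125,.016),('slot end',.062,0,.016),('tray end',.073,0,.016)):print(n,np.round(proj(d,(*(C+ay*t+ax*x),z)),1))
hsv=cv2.cvtColor(d['image'],cv2.COLOR_RGB2HSV).astype(int)
for v in range(110,242,8):
    m=hsv[v,180:360,1]>75;e=np.where(np.diff(m.astype(int)))[0]+180;print(v,e.tolist())
E
python3 tr.py wm
```

```text
time: 29.8
tool_pos: [0.5047, 0.1158, 0.2788]
tool_rot: [-3.142, 0.002, 1.67]
contact_force: [0.1, 0.6, -0.9]
opening: 0.0164
grip_force: 20.0
time: 30.3
tool_pos: [0.502, 0.1202, 0.2253]
tool_rot: [-3.141, 0.0, 1.674]
contact_force: [0.4, 0.1, -0.3]
opening: 0.0161
grip_force: 20.0
[0.50216416 0.12026899 0.22599678] [3.14021094e+00 7.85312431e-05 1.67447172e+00]
tray outL [227.3 158.4]
tray outR [315.6 158.2]
slotL [249.4 158.3]
slotR [293.5 158.3]
slot end [271.3 136.6]
tray end [271.3 116.1]
110 []
118 [229, 317]
126 [229, 317]
134 [230, 252, 294, 316]
142 [230, 252, 295, 316]
150 [230, 252, 294, 316]
158 [230, 252, 256, 284, 294, 315]
166 [231, 252, 256, 283, 294, 315]
174 [231, 253, 256, 283, 294, 315]
182 [231, 252, 257, 283, 294, 315]
190 [231, 253, 257, 283, 293, 315]
198 [233, 253, 257, 283, 293, 313]
206 [234, 253, 257, 283, 293, 312]
214 [234, 253, 257, 283, 293, 312]
222 [234, 253, 257, 283, 293, 312]
230 [234, 253, 257, 283, 293, 312]
238 [235, 254, 257, 283, 293, 311]
```

```bash
python3 - <<'E'
from h import *
d=dict(np.load('wm.png.npz'));im=cv2.cvtColor(d['image'],cv2.COLOR_RGB2HSV)
print([(v,im[v,272].tolist()) for v in range(108,162,2)])
for n,v,z in(('tray end',114,.016),('slot end',130,.016),('cork end',153,.056)):print(n,v,plane(d,272,v,z))
E
```

```text
[(108, [83, 8, 136]), (110, [80, 6, 136]), (112, [90, 4, 130]), (114, [15, 35, 59]), (116, [10, 147, 45]), (118, [10, 153, 45]), (120, [10, 142, 45]), (122, [12, 158, 42]), (124, [10, 154, 38]), (126, [11, 152, 42]), (128, [11, 149, 41]), (130, [11, 153, 40]), (132, [9, 132, 31]), (134, [8, 46, 44]), (136, [103, 30, 60]), (138, [105, 31, 65]), (140, [103, 34, 68]), (142, [105, 31, 66]), (144, [105, 25, 62]), (146, [107, 30, 59]), (148, [107, 27, 66]), (150, [8, 18, 57]), (152, [6, 96, 37]), (154, [8, 140, 40]), (156, [9, 149, 41]), (158, [9, 147, 40]), (160, [9, 143, 41])]
tray end 114 [0.49334002 0.19272651 0.016     ]
slot end 130 [0.49420239 0.18425582 0.016     ]
cork end 153 [0.49543648 0.17519883 0.056     ]
```

Alignment error is about 1 mm in both axes. I correct that and lower.

To row units: 0.012 m / 0.4 = 0.03, 0.001 m / 0.4 = 0.0025.

```bash
echo '{"increments": [[0.0025,0.0013,0.03,0,0,0],[0,0,0.025,0,0,0],[0,0,0.015,0,0,0],[0,0,0,0,0,0],[0,0,0,0,0,0]]}' | python3 -m pendant
echo '{"increments": [[0,0,0.0075,0,0,0],[0,0,0.0075,0,0,0],[0,0,0.005,0,0,0],[0,0,0,0,0,0],[0,0,0,0,0,0]]}' | python3 -m pendant
python3 tr.py wn | tail -12
```

```text
time: 30.82
tool_pos: [0.5022, 0.1212, 0.1971]
tool_rot: [-3.141, 0.0, 1.674]
contact_force: [0.2, 0.2, -0.2]
opening: 0.0162
grip_force: 20.0
time: 31.23
tool_pos: [0.5022, 0.1212, 0.1892]
tool_rot: [-3.141, 0.0, 1.674]
contact_force: [-0.6, -1.1, -0.9]
opening: 0.0163
grip_force: 20.0
150 [219, 246, 298, 324]
158 [219, 246, 256, 284, 297, 324]
166 [219, 247, 256, 283, 297, 324]
174 [220, 247, 257, 283, 297, 323]
182 [220, 247, 257, 283, 297, 323]
190 [220, 247, 257, 284, 296, 323]
198 [221, 247, 257, 283, 297, 323]
206 [221, 247, 257, 283, 296, 322]
214 [224, 248, 257, 283, 296, 320]
222 [224, 248, 257, 283, 296, 319]
230 [224, 248, 257, 283, 296, 319]
238 [225, 248, 257, 283, 296, 319]
```

It is in the slot (corkscrew 270, slot 272, about 0.8 mm off). I nudge it, touch down and release, then rise.

To row units: 0.001 m / 0.4 = 0.0025, 0.0007 m / 0.4 = 0.0018.

```bash
echo '{"increments": [[0,0.0018,0.0025,0,0,0],[0,0,0.0013,0,0,0],[0,0,0,0,0,0],[0,0,0,0,0,0]]}' | python3 -m pendant
echo '{"increments": [[0,0,0,0,0,0],[0,0,0,0,0,0],[0,0,0,0,0,0],[0,0,0,0,0,0],[0,0,0,0,0,0],[0,0,0,0,0,0]]}' | python3 -m pendant 0.04
echo '{"increments": [[0,0,-0.075,0,0,0],[0,0,-0.075,0,0,0],[0,0,-0.075,0,0,0],[0,0,-0.075,0,0,0],[0,0,-0.075,0,0,0],[0,0,-0.075,0,0,0],[0,0,0,0,0,0],[0,0,0,0,0,0]]}' | python3 -m pendant
python3 tr.py wo | tail -16
```

```text
time: 31.67
tool_pos: [0.5031, 0.1213, 0.1883]
tool_rot: [3.141, 0.0, 1.674]
contact_force: [-1.2, -0.1, 5.3]
opening: 0.0164
grip_force: 20.0
time: 32.17
tool_pos: [0.5029, 0.1212, 0.1877]
tool_rot: [-3.141, 0.0, 1.674]
contact_force: [0.4, -0.3, -0.5]
opening: 0.0397
grip_force: 0.0
time: 32.83
tool_pos: [0.5031, 0.1213, 0.3694]
tool_rot: [3.138, 0.0, 1.674]
contact_force: [-0.5, 1.0, -1.1]
opening: 0.0401
grip_force: 0.0
118 []
126 [246, 295]
134 [246, 258, 283, 295]
142 [246, 258, 265, 277, 283, 294]
150 [246, 258, 265, 276, 283, 294]
158 [247, 258, 265, 276, 283, 294]
166 [247, 258, 265, 277, 283, 293]
174 [248, 258, 265, 276, 283, 293]
182 [248, 259, 265, 276, 283, 293]
190 [248, 259, 265, 276, 282, 293]
198 [249, 259, 265, 276, 283, 293]
206 [248, 259, 266, 276, 282, 293]
214 [248, 259, 265, 276, 282, 293]
222 [248, 258, 265, 276, 282, 293]
230 [248, 259, 265, 276, 282, 293]
238 [248, 259, 265, 276, 282, 293]
```

Corkscrew centred in the slot (265–276 within 258.5–283). One last picture of everything.

```bash
python3 - <<'E'
from h import *
s=cam('side','sz.png');c=cam('scene','cz.png');d=cam('wrist','wz.png')
a=cv2.resize(s['image'][115:375,195:365],(392,600),interpolation=2);b=cv2.resize(c['image'][165:315,150:350],(400,300),interpolation=2);w=cv2.resize(d['image'],(400,300))
cv2.imwrite('pics/fin.png',np.hstack([a,np.vstack([b,w])])[:,:,::-1])
E
```

```text
(no output)
```

View pics/fin.png

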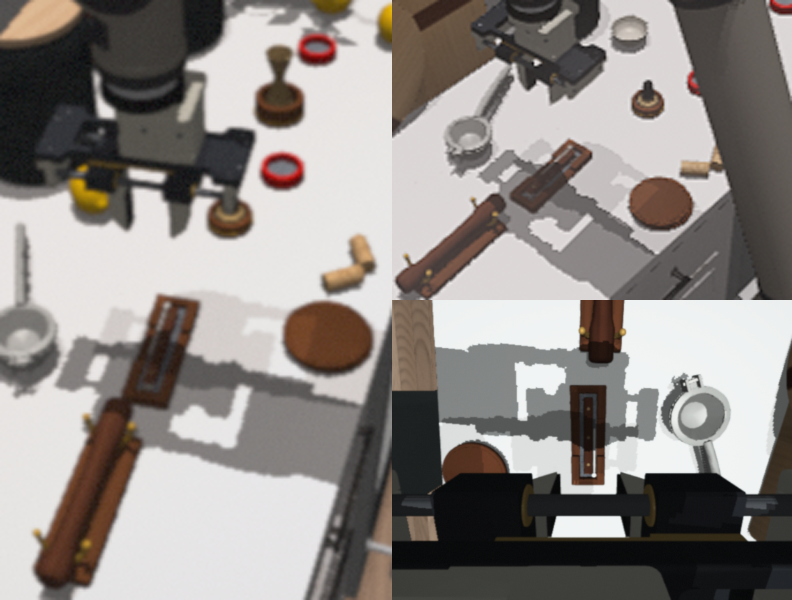

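The picture shows the jigger upright in the wide cup (278,95) and the stopper upright in the small brown cup (230,210; 648,97). The muddler lies between the gold fork tips (85,495) and the corkscrew is centred in its slot (588,430). The bowl and press have not moved. Handing in.

```bash
python3 -c "
from cell import robot
print(robot.hand_in())"
```

```text
the job is handed in; nothing more can be done
None
```

I put all four tools in their rests in the order asked and handed the job in at about 33 s; the last pictures show each one centred and home, and the pinch bowl and lemon press untouched.

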